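# Centre the salt shaker on its little stand

### The job

The salt shaker has been put down off-centre on its small round wooden stand and nearly hangs over the edge. Nudge it back to the middle of the stand with light taps or pushes of your fingers from outside: do not take it between the fingers or lift it, do not tip it over or knock it off, and leave the stand and everything else on the worktop where they are. Finish with the shaker standing upright in the centre of its stand, with your hand clear of it.

Things in the scene. Friction and masses are not known exactly. Their poses are not given: they have to be found in the camera images.
- shaker_foot (a point): Centre of the underside of the salt shaker, a light slender glass shaker with white salt and a domed grey top, round, 44 mm in diameter and 90 mm high, about 0.08 to 0.14 kg. z points up along its axis. It stands loose on the wooden stand 'stand', its axis about 17 to 21 mm from the stand's centre in any direction.
- shaker_mid (a point): Centre of the same salt shaker, half-way up (45 mm above its underside). Its foot is slightly rounded: 38 mm wide 4 mm above the underside, widest (43 to 44 mm) about 30 mm up, so it wobbles and may rest leaning by up to about 0.07 rad. It slides over the stand when pushed low, at or below its widest part, and rocks or topples when pushed higher up; it stops at once after a slow push.
- stand: The stand under the salt shaker: a dark turned-wood pedestal, 40 mm high, flat round top 68 mm in diameter (8 mm thick rim, narrow waist below, foot 74 mm in diameter), about 0.7 kg, loose on the worktop. Origin at the centre of its underside, z up; its yaw has no meaning (it is round).
- stand_top (a point): Centre of the flat top of that stand, 40 mm above the worktop: the point over which the shaker belongs. A wall cabinet hangs over the back half of the worktop, its underside 0.4 m up and its front about 0.6 m ahead of the robot; keep the arm clear of it.
- other_stand: A second, identical wooden stand, 40 mm high and 74 mm wide, holding the spice jar. To be left alone. Origin at the centre of its underside.
- spice_jar: Spice jar with a red lid, 45 mm in diameter, 106 mm high, on the other stand; to be left alone. Origin at the centre of its underside.
- low_jar: Glass jar with a green lid, 66 mm wide, 84 mm high, standing at the back of the work; to be left alone. Origin at the centre of its underside.
- mug: Purple mug, 92 mm wide (125 mm with its handle), 100 mm high, at the left; to be left alone. Origin at the centre of its underside.
- tin: Low food tin, 75 mm in diameter, 58 mm high, at the right; to be left alone. Origin at the centre of its underside.
- teaspoon: Teaspoon lying flat, 130 x 26 x 11 mm, at the front; to be left alone. Origin at the centre of its underside.
- peeler: Vegetable peeler lying flat, 170 x 25 x 18 mm, pale handle, at the front right; to be left alone. Origin at the centre of its underside.
There are look-alikes about, which are no part of the job. What is shaped like the stand but blue or orange is not meant.

How it is judged (in metres and radians):
At the end, for the whole second after the job is handed in: The shaker stands upright (within 0.13 rad, which allows for its rounded foot) and at rest on the stand's top, its axis within 6 mm of the stand's centre; the stand is within 15 mm and every other thing within 20 mm of where it was (horizontal distance between shaker_foot and stand_top below 0.006 m and angle between shaker_foot's own z axis and vertical below 0.13 rad and z of shaker_foot in the frame of stand between 0.036 and 0.044 m and linear speed of shaker below 0.01 m/s and distance of stand_top from where it was at the start of the episode below 0.015 m and distance of each of spice_jar, low_jar, mug, tin, teaspoon, peeler, other_stand from where it was at the start of the episode below 0.02 m); the robot touches nothing.
It fails at once if the salt shaker is tipped more than 0.45 rad or knocked off the stand (angle between shaker_foot's own z axis and vertical above 0.45 rad or z of shaker_foot in the frame of stand below 0.025 m).
It fails at once if the salt shaker is lifted (its foot more than 15 mm above the stand's top) (z of shaker_foot in the frame of stand above 0.055 m).
It fails at once if the salt shaker is taken between the fingers (horizontal distance between the grasp point and shaker_mid below 0.014 m and z of the grasp point in the frame of stand below 0.12 m).
It fails at once if the salt shaker is pushed or squeezed hard (more than 15 N) (contact force between any of the arm, the fingers and shaker above 15 N).
It fails at once if the stand is shoved more than 15 mm, or another thing disturbed by more than 20 mm (distance of stand_top from where it was at the start of the episode above 0.015 m or distance of any of spice_jar, low_jar, mug, tin, teaspoon, peeler, other_stand from where it was at the start of the episode above 0.02 m).
It also fails if it takes over 48 s, if anything falls off the work surface, if the arm or the gripper's body presses on something with over 40 N, if the wrist force passes 120 N, or if a joint passes its speed limit or range.

### The arm

A 6-joint arm with a two-finger parallel gripper is mounted at the origin on a cart in front of the work surface, level with it; the furniture and walls round the work are solid. World frame = base frame: x ahead of the robot, y to its left, z up, the work surface at z = 0. Lengths are in mm, angles in rad, forces in N, time in s.
With the tool pointing down it reaches from about 350 to 975 mm from the base axis. Payload 7.1 kg.
Tool frame: the origin (TCP) lies at the very end of the fingers, on their centre line; the grasp point (between the pads) lies 19 mm behind it; y points along the fingers, x is the direction in which the jaws open and shut, and the axes are right-handed (so a half turn about y gives the same grasp; the last joint's range is limited). The gripper opens to 88 mm and grips with 3 to 60 N. Pads are 20 mm wide; open, the fingers measure 115 mm over their backs; the gripper's body (75 mm by 178 mm) begins 61 mm behind the grasp point.
Start: joints at [1.327, 0.423, 1.63, -0, 1.089, -0.019], TCP at [139.288, 609.264, 190.575] pointing down, gripper open.
Joint ranges: [-3, 3], [-0.9, 2.11], [0.09, 2.58], [-1.31, 4.45], [0.11, 2.69], [-2.54, 2.54]. Speed limits (rad/s): [2.39, 2.39, 3.01, 3.14, 3.14, 3.14].

### API

Orientations are given as a rotation vector (axis times angle).
In Python, from workcell import ctrl gives the robot as it stands. The module is installed in compiled form; this text tells all that it offers.
- The arm moves only by the tool jog_arm, never from a script. Its argument "steps" is a list of rows, each an object with "turn": the turn, a rotation vector about the world's x, y, z scaled (see below), a list of three; "dp": the shift along the world's x, y, z scaled (see below), a list of three; "claw": the opening, from 0 (shut) to 1 (fully open). In form: [{"turn": [wx, wy, wz], "dp": [x, y, z], "claw": claw}, ...]. A call has 1 to 12 rows; each row is the pose to reach, as a shift and turn from the pose measured when the call began, turning the shorter way round; what a row does not reach only later rows make up. The controller multiplies each number of a shift by 80 mm and each number of a turn by pi rad. A row lasts 1/12 s, in which the tool goes at most 41.7 mm and 7.16 degrees, less where a joint would pass 70% of its speed; a pose out of reach is approached as far as the arm can. A call with a number of a shift or a turn outside -1 to 1 is refused whole. A call with a gripper value outside its range is refused whole. The fingers move at their own pace and stop on an object; the grip force is fixed at half the most. Time passes only in rows, so rows that repeat a pose let the fingers close. It gives the time, the measured TCP pose, the force and the opening at its end, in the units of the state.
- ctrl.get_obs(): the state, without advancing time (a new reading comes with each control period).
- ctrl.get_image(name): name is "scene" or "top"; returns a dict with "img" (400x640x3 uint8, red, green, blue), "range_z" (400x640 float32, mm along the optical axis (not along the pixel's ray), 0 where there is no reading), "fovy" (degrees; the focal length in pixels is half the picture's height over the tangent of half this angle, whatever the lens; pixels are square), "cx", "cy" (the principal point, pixels), "dist_coeffs" ([k1, k2, p1, p2, k3] as OpenCV has them; the pictures are not rectified), "camera_from_world" (4x4, takes a point from world to camera coordinates). Camera axes: x right, y down, z forward; pixel columns grow to the right and rows downward; lengths in mm; the calibration is good to about 2 mm. A picture is of the moment at which its call begins.
- ctrl.close_job(): hands the job in, once; it reports no verdict.
The state is a dict: "t": time; "qpos": joint angles; "qvel": joint speeds; "joint_torque": joint torques, N m; "ee_pos": TCP position; "orientation": TCP orientation; "ft_force": force on the tool from outside, world axes, zero at the start; "moment": the same for the moment, N m; "width": finger opening in mm.
Only numpy, scipy, OpenCV 4.12 (cv2) and the standard library are available. Lean on these libraries where they do the work, as an engineer would, in place of code of your own. Each camera call takes 0.05 s, during which the arm holds its last target.

## Working session

There is one attempt and no reset: what is moved stays moved. The work goes in short steps, Python scripts to look and compute and a tool call to move; the robot and the scene stay as the last step left them, time stands still between calls to the robot, and variables do not carry over. Pictures are saved under pics/ and viewed, and the job is handed in when it is done.

Besides the shell and the picture viewer there is one more tool, called after "Emit:" as name([rows], argument=value, ...), one row to a line, values as JSON. jog_arm: Moves the arm, as the interface text tells. Its arguments: {"type":"object","properties":{"steps":{"type":"array","items":{"type":"object","properties":{"turn":{"type":"array","items":{"type":"number"}},"dp":{"type":"array","items":{"type":"number"}},"claw":{"type":"number"}}}}},"required":["steps"]}

```bash
mkdir -p pics; cat > h.py <<'E'
import numpy as np, cv2
from workcell import ctrl
def cam(n):
    d=ctrl.get_image(n); im=d['img']; h=im.shape[0]
    f=h/2/np.tan(np.radians(d['fovy'])/2)
    K=np.array([[f,0,d['cx']],[0,f,d['cy']],[0,0,1.]]); D=np.array(d['dist_coeffs'],float)
    T=np.array(d['camera_from_world'],float); return d,K,D,T
def ray(px,K,D,T):
    p=cv2.undistortPoints(np.array(px,float).reshape(-1,1,2),K,D).reshape(-1,2)
    R=T[:3,:3]; c=-R.T@T[:3,3]
    v=np.c_[p,np.ones(len(p))]@R
    return c,v
def onplane(px,z,K,D,T):
    c,v=ray(px,K,D,T); return c+v*((z-c[2])/v[:,2])[:,None]
def proj(P,K,D,T):
    r,_=cv2.Rodrigues(T[:3,:3]); return cv2.projectPoints(np.array(P,float).reshape(-1,1,3),r,T[:3,3],K,D)[0].reshape(-1,2)
E
python3 - <<'E'
from h import *
print(ctrl.get_obs())
for n in('scene','top'):
    d,K,D,T=cam(n); cv2.imwrite(f'pics/{n}0.png',d['img'][:,:,::-1]); print(n,K[0,0],D,-T[:3,:3].T@T[:3,3],T[2,:3])
E
```

```text
{'t': 0.0, 'qpos': array([ 1.32700714e+00,  4.23833149e-01,  1.63068797e+00, -2.05351221e-05,
        1.08859289e+00, -1.90063082e-02]), 'qvel': array([-0.00021762, -0.00054476, -0.00028749,  0.00049634,  0.00110148,
        0.00046664]), 'joint_torque': array([ 1.70812273e-03, -5.44656837e+01, -2.73660421e+01,  6.44390308e-02,
        2.29587872e-02, -1.09427629e-04]), 'ee_pos': array([139.1481011 , 608.69338646, 189.80733327]), 'orientation': array([-1.3081378 , -1.04117859,  1.04317882]), 'ft_force': array([ 0.50997812, -0.73422961,  0.25391731]), 'moment': array([0.05161379, 0.02102457, 0.01641345]), 'width': 88.07073365561841}
scene 432.8655383923929 [-0.00915155  0.          0.          0.          0.        ] [-140.50132975 -621.95322091  948.5400004 ] [ 0.52407021  0.46764971 -0.71179643]
top 418.3005045869258 [-0.02094285  0.          0.          0.          0.        ] [ 407.06617508  -45.64660842 1111.55189101] [ 0.10485491 -0.00347336 -0.99448146]
```

View pics/scene0.png

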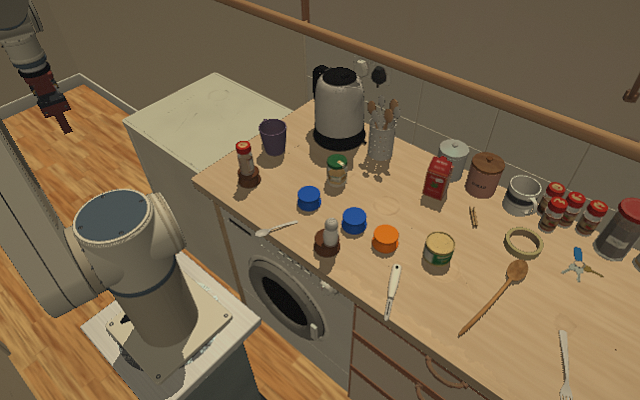

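View pics/top0.png

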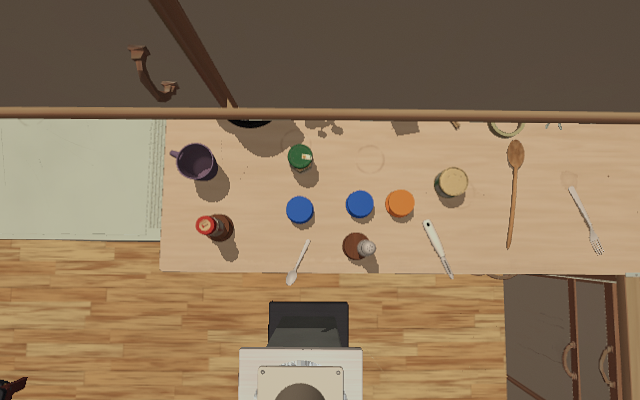

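The scene view shows two dark-wood stands. One is at (327,243) (top (357,246)) with the grey-topped shaker at (331,232). The other is at (248,178) (top (217,227)) with the red-lidded spice jar. The blue ones at (308,199) and (354,221) and the orange one at (385,239) are look-alikes. The stand at (327,243) is the one meant, because it is dark wood and carries the salt shaker. I'll confirm that in an enlarged crop.

```bash
python3 - <<'E'
from h import *
a=cv2.imread('pics/scene0.png')[205:270,290:365]; b=cv2.imread('pics/top0.png')[222:272,330:390]
a=cv2.resize(a,(390,338),interpolation=cv2.INTER_NEAREST); b=cv2.resize(b,(400,338),interpolation=cv2.INTER_NEAREST)
cv2.imwrite('pics/crop0.png',np.hstack([a,b]))
E
```

```text
(no output)
```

View pics/crop0.png

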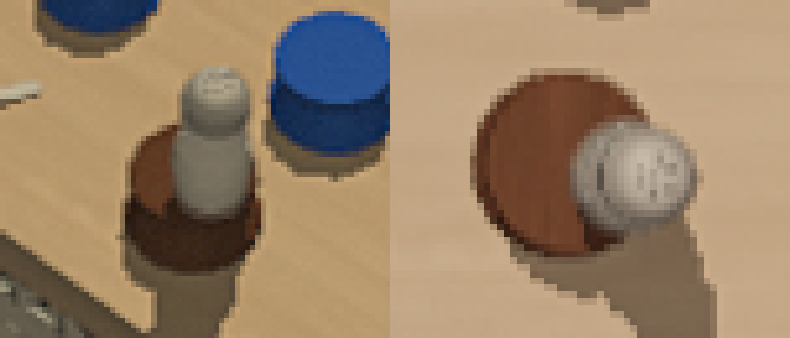

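The crop confirms it: a dark-wood stand with the grey-topped shaker hanging toward the right (−y). Next I'll measure it.

```bash
cat > m.py <<'E'
from h import *
from scipy.optimize import least_squares
import sys
def circfit(P,r,w=None):
    f=lambda c:np.hypot(P[:,0]-c[0],P[:,1]-c[1])-r
    s=least_squares(f,P[:,:2].mean(0),loss='soft_l1',f_scale=1.0); return s.x,np.sqrt(np.mean(s.fun**2))
def cloud(d,K,D,T):
    z=d['range_z']; v,u=np.nonzero(z>0); 
    p=cv2.undistortPoints(np.c_[u,v].astype(float).reshape(-1,1,2),K,D).reshape(-1,2); zz=z[v,u]
    C=np.c_[p*zz[:,None],zz]; return (C-T[:3,3])@T[:3,:3],u,v
def measure(c0,verbose=True):
    for n in('scene','top'):
        d,K,D,T=cam(n); P,u,v=cloud(d,K,D,T); hsv=cv2.cvtColor(d['img'],cv2.COLOR_RGB2HSV)[v,u].astype(int)
        near=np.hypot(P[:,0]-c0[0],P[:,1]-c0[1])<60
        for lo,hi in((-5,5),(36,44),(50,65),(60,85),(85,110),(110,125),(125,140)):
            m=near&(P[:,2]>lo)&(P[:,2]<hi)
            if m.sum(): print(n,lo,hi,m.sum(),P[m].mean(0).round(1),P[m][:,:2].min(0).round(),P[m][:,:2].max(0).round(), 'hsv',np.median(hsv[m],0))
E
python3 - <<'E'
from m import *
d,K,D,T=cam('top'); c=onplane([[357,246]],40,K,D,T)[0]; print(c); measure(c)
for n in('scene','top'):
    d,K,D,T=cam(n); hsv=cv2.cvtColor(d['img'],cv2.COLOR_RGB2HSV)
    q=proj([[c[0],c[1],40]],K,D,T)[0].astype(int); print(n,q)
    y,x=q[1],q[0]
    for r in range(y-26,y+24,4): print(r,[tuple(int(t) for t in hsv[r,k]) for k in range(x-21,x+24,5)])
E
```

```text
[ 415.57286748 -143.69880269   40.        ]
scene -5 5 624 [ 404.2 -157.1   -0.7] [ 356. -203.] [475. -84.] hsv [ 17. 103. 183.]
scene 36 44 138 [ 399.8 -134.9   38.9] [ 380. -177.] [ 433. -110.] hsv [ 12.  158.5  92.5]
scene 50 65 45 [ 395.9 -169.6   57.4] [ 388. -181.] [ 415. -146.] hsv [ 20.  55. 105.]
scene 60 85 107 [ 397.1 -169.    73.1] [ 386. -182.] [ 423. -141.] hsv [ 20.  54. 112.]
scene 85 110 98 [ 399.  -168.4   95.5] [ 389. -180.] [ 420. -145.] hsv [ 20.  54. 118.]
scene 110 125 85 [ 401.7 -168.   118.6] [ 391. -180.] [ 421. -148.] hsv [ 21.  52. 103.]
scene 125 140 51 [ 408.8 -163.5  127.1] [ 396. -175.] [ 420. -150.] hsv [ 21.  54. 160.]
top -5 5 892 [ 414.8 -139.7    1.3] [ 356. -203.] [474. -84.] hsv [ 16.  81. 195.]
top 36 44 346 [ 419.5 -135.    40.7] [ 385. -172.] [ 449. -110.] hsv [ 10. 156. 109.]
top 50 65 2 [ 413.  -141.9   59.2] [ 405. -142.] [ 420. -141.] hsv [ 11.  113.5 108. ]
top 60 85 41 [ 412.6 -149.5   78. ] [ 391. -173.] [ 433. -140.] hsv [ 14.  73. 116.]
top 85 110 54 [ 411.5 -150.7   94.9] [ 394. -166.] [ 430. -144.] hsv [ 16.   49.  132.5]
top 110 1
[... 3215 characters left out ...]
 [(16, 81, 195), (16, 81, 196), (10, 158, 102), (11, 157, 112), (10, 155, 110), (14, 51, 126), (16, 49, 140), (16, 48, 150), (16, 82, 196)]
256 [(16, 85, 193), (16, 82, 193), (16, 90, 168), (11, 154, 116), (10, 154, 109), (9, 144, 62), (15, 71, 115), (15, 94, 122), (16, 81, 199)]
260 [(17, 77, 198), (16, 76, 199), (16, 75, 200), (15, 90, 127), (15, 94, 108), (16, 88, 125), (15, 90, 124), (16, 94, 120), (15, 93, 134)]
264 [(16, 80, 194), (16, 82, 195), (16, 79, 196), (16, 80, 198), (15, 94, 119), (15, 89, 120), (15, 88, 124), (15, 90, 124), (15, 89, 123)]
268 [(17, 79, 194), (17, 78, 195), (16, 81, 195), (16, 80, 194), (17, 78, 195), (16, 79, 196), (15, 89, 121), (15, 87, 123), (16, 88, 122)]
```

```bash
cat > m2.py <<'E'
from m import *
def fits(c0):
    out={}
    for n in('scene','top'):
        d,K,D,T=cam(n); P,u,v=cloud(d,K,D,T); hsv=cv2.cvtColor(d['img'],cv2.COLOR_RGB2HSV)[v,u].astype(int)
        near=np.hypot(P[:,0]-c0[0],P[:,1]-c0[1])<55
        grey=(hsv[:,1]<72)
        for lo,hi,r in((52,60,21.2),(60,80,21.8),(80,105,None)):
            m=near&grey&(P[:,2]>lo)&(P[:,2]<hi)
            if m.sum()>8:
                if r: c,e=circfit(P[m],r); print(n,'shaker',lo,hi,m.sum(),c.round(1),'rms',e.round(2))
        m=near&(P[:,2]>110)&grey
        print(n,'dome ctr (bbox) ',((P[m].min(0)+P[m].max(0))/2).round(1),'ztop',P[m][:,2].max().round(1))
        # stand top: brown bright mask, colour edge subpixel -> ray on z=40, excl. near shaker
        H=cv2.cvtColor(d['img'],cv2.COLOR_RGB2HSV); 
        mk=((H[...,1]>125)&(H[...,0]<15)&(H[...,2]>(75 if n=='scene' else 85))).astype(np.uint8)*255
        q=proj([[c0[0],c0[1],40]],K,D,T)[0].astype(int); box=np.zeros_like(mk); cv2.circle(box,tuple(int(t) for t in q),25,255,-1); mk&=box
        cs,_=cv2.findContours(mk,cv2.RETR_EXTERNAL,cv2.CHAIN_APPROX_NONE)
        C=max(cs,key=cv2.contourArea).reshape(-1,2); hull=cv2.convexHull(C).reshape(-1,2)
        X=onplane(C,40,K,D,T)[:,:2]
        # robust ransac-like: try fit with soft loss r=33.5, keep outer points
        c,e=circfit(X,33); 
        for _ in range(8):
            rr=np.hypot(*(X-c).T); k=np.abs(rr-33)<4; c,e=circfit(X[k],33)
        print(n,'stand edge',len(X),k.sum(),c.round(1),e.round(2))
        m=near&(hsv[:,1]>125)&(hsv[:,0]<15)&(P[:,2]>36)&(P[:,2]<44); print(n,'top height',np.median(P[m][:,2]).round(1), 'bbox',P[m].min(0).round(1),P[m].max(0).round(1))
if __name__=='__main__': fits(np.array([416,-146.]))
E
python3 m2.py
```

```text
scene shaker 52 60 19 [ 410.1 -158.2] rms 1.13
scene shaker 60 80 71 [ 409.7 -159.1] rms 1.2
scene dome ctr (bbox)  [ 407.  -165.3  120.1] ztop 130.0
scene stand edge 36 15 [ 391.  -105.5] 1.67
scene top height 38.5 bbox [ 380.5 -173.2   36.1] [ 434.3 -109.8   42.7]
top dome ctr (bbox)  [ 411.6 -163.5  123.7] ztop 132.9
top stand edge 78 57 [ 417.1 -141.8] 1.54
top top height 40.8 bbox [ 385.1 -169.    36.2] [ 448.7 -110.3   44. ]
```

```bash
cat > plan.py <<'E'
from h import *
from scipy.spatial.transform import Rotation as Ro
def target(d,t):
    d=np.array([d[0],d[1],0.])/np.hypot(*d[:2]); zz=np.array([0,0,1.])
    y=np.sin(t)*d-np.cos(t)*zz; n=np.cos(t)*d+np.sin(t)*zz
    return [np.c_[np.cross(y,s*n),y,s*n] for s in(1,-1)]
def state():
    o=ctrl.get_obs(); return o,Ro.from_rotvec(o['orientation']).as_matrix()
def turn(R1,R0): return Ro.from_matrix(R1@R0.T).as_rotvec()/np.pi
E
python3 - <<'E'
from plan import *
o,R=state(); print(R.round(2))
for d in((6,17),(0,1)):
  for Rt in target(d,.3): print(d,Rt.round(2).tolist(),turn(Rt,R).round(3))
E
python3 - <<'E'
# stand circle from depth boundary
from m import *
for n in('scene','top'):
    d,K,D,T=cam(n); P,u,v=cloud(d,K,D,T); hsv=cv2.cvtColor(d['img'],cv2.COLOR_RGB2HSV)[v,u].astype(int)
    c=np.array([416.5,-143.5])
    m=(np.hypot(P[:,0]-c[0],P[:,1]-c[1])<45)&(P[:,2]>38-1.5*(n=='scene')*0)&(P[:,2]<43)&(hsv[:,1]>120)&(hsv[:,2]>70)
    Q=P[m][:,:2]
    for it in range(5):
        a=np.degrees(np.arctan2(*(Q-c).T[::-1])); r=np.hypot(*(Q-c).T); B=[]
        for b in range(-180,180,12):
            k=(a>=b)&(a<b+12)
            if k.any(): j=np.nonzero(k)[0][r[k].argmax()]; B.append(Q[j])
        B=np.array(B); rb=np.hypot(*(B-c).T); B=B[rb>28]; c,e=circfit(B,32.8)
    print(n,len(B),c.round(1),e.round(2))
E
```

```text
[[ 0.22 -0.   -0.97]
 [ 0.97 -0.    0.22]
 [-0.   -1.   -0.  ]]
(6, 17) [[0.94, 0.1, 0.32], [-0.33, 0.28, 0.9], [0.0, -0.96, 0.3]] [ 0.094  0.052 -0.532]
(6, 17) [[-0.94, 0.1, -0.32], [0.33, 0.28, -0.9], [0.0, -0.96, -0.3]] [ 0.05  -0.091  0.46 ]
(0, 1) [[1.0, 0.0, 0.0], [-0.0, 0.3, 0.96], [0.0, -0.96, 0.3]] [ 0.081  0.064 -0.425]
(0, 1) [[-1.0, 0.0, -0.0], [0.0, 0.3, -0.96], [0.0, -0.96, -0.3]] [ 0.068 -0.086  0.567]
scene 13 [ 414.7 -143.6] 1.13
top 20 [ 417.  -143.2] 1.01
```

Emit:
jog_arm([
  {"dp": [0.5, -0.5, 0.1], "turn": [0, 0, -0.04], "claw": 0.27},
  {"dp": [1, -1, 0.2], "turn": [0, 0, -0.08], "claw": 0.27},
  {"dp": [1, -1, 0.2], "turn": [0, 0, -0.1], "claw": 0.27},
  {"dp": [1, -1, 0.2], "turn": [0, 0, -0.1], "claw": 0.27},
])

```text
t: 0.88
ee_pos: [222.3, 526.2, 207.4]
orientation: [-1.42, -0.8, 0.798]
ft_force: [-0.6, -0.7, -0.1]
width: 64.7
```

Emit:
jog_arm([
  {"dp": [0.5, -0.5, 0], "turn": [0, 0, -0.04], "claw": 0.27},
  {"dp": [1, -1, 0], "turn": [0, 0, -0.08], "claw": 0.27},
  {"dp": [1, -1, 0], "turn": [0, 0, -0.1], "claw": 0.27},
  {"dp": [1, -1, 0], "turn": [0, 0, -0.1], "claw": 0.27},
])

```text
t: 1.22
ee_pos: [305.1, 443.1, 207.5]
orientation: [-1.502, -0.552, 0.551]
ft_force: [-0.7, 0.4, -0.3]
width: 37.6
```

Emit:
jog_arm([
  {"dp": [0.5, -0.5, 0], "turn": [0, 0, -0.04], "claw": 0.27},
  {"dp": [1, -1, 0], "turn": [0, 0, -0.08], "claw": 0.27},
  {"dp": [1, -1, 0], "turn": [0, 0, -0.1], "claw": 0.27},
  {"dp": [1, -1, 0], "turn": [0, 0, -0.1], "claw": 0.27},
])

```text
t: 1.55
ee_pos: [388.1, 360.5, 207.6]
orientation: [-1.553, -0.303, 0.301]
ft_force: [0.1, -0.6, 1.1]
width: 23.7
```

Emit:
jog_arm([
  {"dp": [0.2, -0.5, 0], "turn": [0, 0, -0.04], "claw": 0.27},
  {"dp": [0.3, -1, 0], "turn": [0, 0, -0.08], "claw": 0.27},
  {"dp": [0.3, -1, 0], "turn": [0, 0, -0.1], "claw": 0.27},
  {"dp": [0.3, -1, 0], "turn": [0, 0, -0.1], "claw": 0.27},
])

```text
t: 1.88
ee_pos: [412.3, 279.5, 207.7]
orientation: [-1.574, -0.053, 0.052]
ft_force: [0.8, -0.1, -0.5]
width: 23.6
```

Sequential calls work as planned. Next I'll continue along −y.

Emit:
jog_arm([
  {"dp": [0, -0.5, 0], "turn": [0, 0, -0.04], "claw": 0.27},
  {"dp": [0, -1, 0], "turn": [0, 0, -0.06], "claw": 0.27},
  {"dp": [0, -1, 0], "turn": [0, 0, -0.06], "claw": 0.27},
])

```text
t: 2.13
ee_pos: [411.2, 196.6, 207.3]
orientation: [-1.574, 0.097, -0.096]
ft_force: [-0.2, 0.8, -0.1]
width: 23.7
```

Emit:
jog_arm([
  {"dp": [0, -0.5, 0], "turn": [0, 0, -0.04], "claw": 0.27},
  {"dp": [0, -1, 0], "turn": [0, 0, -0.05], "claw": 0.27},
  {"dp": [0, -1, 0], "turn": [0, 0, -0.05], "claw": 0.27},
])

```text
t: 2.38
ee_pos: [410.8, 113.4, 207.3]
orientation: [-1.566, 0.221, -0.219]
ft_force: [-0.4, 1.0, 0.8]
width: 24.2
```

Emit:
jog_arm([
  {"dp": [0, -0.5, 0], "turn": [0, 0, 0], "claw": 0.27},
  {"dp": [0, -1, 0], "turn": [0, 0, 0], "claw": 0.27},
  {"dp": [0, -1, 0], "turn": [0, 0, 0], "claw": 0.27},
])

```text
t: 2.63
ee_pos: [411.4, 30.2, 207.6]
orientation: [-1.567, 0.22, -0.22]
ft_force: [-0.4, 0.6, -0.5]
width: 23.6
```

Emit:
jog_arm([
  {"dp": [0, -0.5, 0], "turn": [0, 0, 0], "claw": 0.27},
  {"dp": [0, -1, 0], "turn": [0, 0, 0], "claw": 0.27},
  {"dp": [0, -1, 0], "turn": [0, 0, 0], "claw": 0.27},
])

```text
t: 2.88
ee_pos: [412.8, -53.4, 208.1]
orientation: [-1.568, 0.219, -0.221]
ft_force: [0.1, -0.1, -0.5]
width: 23.9
```

Emit:
jog_arm([
  {"dp": [0, -0.5, 0], "turn": [0, 0, 0], "claw": 0.27},
  {"dp": [0, -1, 0], "turn": [0, 0, 0], "claw": 0.27},
  {"dp": [0, -1, 0], "turn": [0, 0, 0], "claw": 0.27},
])

```text
t: 3.13
ee_pos: [414.8, -137.1, 208.7]
orientation: [-1.57, 0.216, -0.223]
ft_force: [0.1, 0.5, 0.4]
width: 23.7
```

Emit:
jog_arm([
  {"dp": [0, -0.5, 0], "turn": [0, 0, 0], "claw": 0.27},
  {"dp": [0, -1, 0], "turn": [0, 0, 0], "claw": 0.27},
  {"dp": [0, -1, 0], "turn": [0, 0, 0], "claw": 0.27},
])

```text
t: 3.38
ee_pos: [417.3, -221.1, 209.3]
orientation: [-1.572, 0.213, -0.225]
ft_force: [1.3, 0.5, 1.0]
width: 24.1
```

```bash
python3 - <<'E'
from plan import *
o,R=state(); print(o['t'],o['ee_pos'].round(1),o['qpos'].round(2),R.round(2).tolist())
print(turn(target((5,18),.3)[0],R).round(4))
E
```

```text
3.3833 [ 417.3 -221.1  209.3] [-0.51  0.17  1.95 -0.01  1.02 -0.22] [[0.96, 0.01, 0.28], [-0.27, -0.01, 0.96], [0.01, -1.0, -0.01]]
[ 0.096  -0.0242  0.0028]
```

Emit:
jog_arm([
  {"dp": [-0.15, 0, -0.3], "turn": [0.03, -0.008, 0.001], "claw": 0.27},
  {"dp": [-0.29, 0, -0.6], "turn": [0.07, -0.017, 0.002], "claw": 0.27},
  {"dp": [-0.29, 0, -1], "turn": [0.096, -0.024, 0.003], "claw": 0.27},
  {"dp": [-0.29, 0, -1], "turn": [0.096, -0.024, 0.003], "claw": 0.27},
  {"dp": [-0.29, 0, -1], "turn": [0.096, -0.024, 0.003], "claw": 0.27},
])

```text
t: 3.8
ee_pos: [393.6, -220.1, 127.5]
orientation: [-1.261, 0.176, -0.23]
ft_force: [0.7, -0.4, 0.4]
width: 23.9
```

Emit:
jog_arm([
  {"dp": [0, 0, -0.3], "turn": [0, 0, 0], "claw": 0.27},
  {"dp": [0, 0, -0.6], "turn": [0, 0, 0], "claw": 0.27},
  {"dp": [0, 0, -0.9], "turn": [0, 0, 0], "claw": 0.27},
  {"dp": [0, 0, -0.9], "turn": [0, 0, 0], "claw": 0.27},
])

```text
t: 4.13
ee_pos: [394.1, -218.0, 54.9]
orientation: [-1.261, 0.175, -0.225]
ft_force: [-0.4, 1.6, 0.4]
width: 23.8
```

```bash
python3 - <<'E'
from plan import *
o,R=state(); print(o['t'],o['ee_pos'].round(1),R.round(2).tolist())
ims=[]
for n in('scene','top'):
    d,K,D,T=cam(n); q=proj([[410,-165,70]],K,D,T)[0].astype(int)
    c=d['img'][q[1]-45:q[1]+45,q[0]-45:q[0]+45,::-1]; ims.append(cv2.resize(c,(395,395),interpolation=cv2.INTER_NEAREST)); print(n,q)
cv2.imwrite('pics/p1.png',np.hstack(ims))
E
python3 m2.py
```

```text
4.1333 [ 394.1 -218.    54.9] [[0.96, 0.07, 0.25], [-0.26, 0.29, 0.92], [-0.01, -0.96, 0.3]]
scene [331 235]
top [366 248]
scene dome ctr (bbox)  [ 405.9 -164.1  121.3] ztop 130.7
scene stand edge 31 24 [ 416.1 -144. ] 1.51
scene top height 39.4 bbox [ 379.6 -154.    36.3] [ 430.1 -110.3   43.6]
top shaker 60 80 9 [ 412.6 -163.6] rms 0.46
top dome ctr (bbox)  [ 411.6 -163.3  124.1] ztop 134.8
top stand edge 80 59 [ 417.1 -141.1] 1.47
top top height 40.8 bbox [ 385.1 -169.5   36.3] [ 448.8 -110.4   44. ]
```

View pics/p1.png

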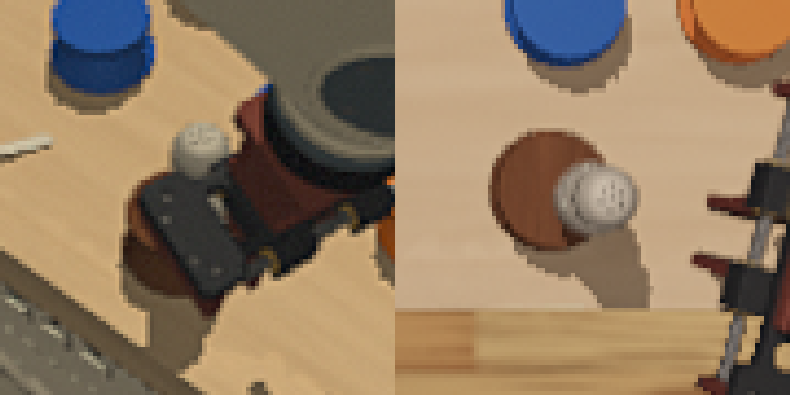

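The top view shows the shaker at crop (597,195) on the right edge of the stand (548,190), with the fingertips at (712,203) and (697,262) to its right. The hand hides it in the scene view. Next comes a slow approach.

Emit:
jog_arm([
  {"dp": [0.015, 0.05, -0.06], "turn": [0, 0, 0], "claw": 0.27},
  {"dp": [0.03, 0.1, -0.06], "turn": [0, 0, 0], "claw": 0.27},
  {"dp": [0.045, 0.15, -0.06], "turn": [0, 0, 0], "claw": 0.27},
  {"dp": [0.06, 0.2, -0.06], "turn": [0, 0, 0], "claw": 0.27},
  {"dp": [0.075, 0.25, -0.06], "turn": [0, 0, 0], "claw": 0.27},
  {"dp": [0.08, 0.28, -0.06], "turn": [0, 0, 0], "claw": 0.27},
  {"dp": [0.085, 0.3, -0.06], "turn": [0, 0, 0], "claw": 0.27},
])

```text
t: 4.92
ee_pos: [402.2, -195.9, 52.9]
orientation: [-1.263, 0.173, -0.23]
ft_force: [0.1, 0.3, -1.3]
width: 23.4
```

```bash
cat > look.py <<'E'
from plan import *
import sys, m2
o,R=state(); print(o['t'],o['ee_pos'].round(1),o['ft_force'].round(1))
d,K,D,T=cam('top'); q=np.array([366,246])
c=d['img'][q[1]-28:q[1]+28,q[0]-28:q[0]+40,::-1]; cv2.imwrite(sys.argv[1],cv2.resize(c,(680,560),interpolation=cv2.INTER_NEAREST))
P,u,v=m2.cloud(d,K,D,T); H=cv2.cvtColor(d['img'],cv2.COLOR_RGB2HSV)[v,u].astype(int)
g=(H[:,1]<66)&(H[:,0]<30)&(H[:,2]>85)&(np.hypot(P[:,0]-414,P[:,1]+155)<35)
m=g&(P[:,2]>112)&(P[:,2]<140); Q=P[m]; print('dome n',m.sum(),'mid',((Q.min(0)+Q.max(0))/2).round(1),'mean',Q.mean(0).round(1),Q[:,:2].min(0).round(1),Q[:,:2].max(0).round(1))
mk=np.zeros(d['img'].shape[:2],np.uint8); mk[v[m],u[m]]=255
(x,y),r=cv2.minEnclosingCircle(np.c_[u[m],v[m]].astype(np.float32)); print('dome px',round(x,1),round(y,1),round(r,1),'at z120',onplane([[x,y]],120,K,D,T)[0].round(1))
m=g&(P[:,2]>58)&(P[:,2]<82)
if m.sum()>4:
    cc,e=m2.circfit(P[m],21.8); print('body',m.sum(),cc.round(1),e.round(2), P[m][:,1].max())
E
python3 look.py pics/p2.png
```

```text
4.9167 [ 402.2 -195.9   52.9] [ 0.1  0.3 -1.3]
dome n 157 mid [ 411.6 -163.4  123.8] mean [ 412.  -162.5  126.5] [ 396.4 -178.7] [ 426.9 -148.1]
dome px 368.3 247.4 7.2 at z120 [ 412.  -163.1  120. ]
body 12 [ 404.8 -123.2] 3.04 -142.45336308513345
```

View pics/p2.png

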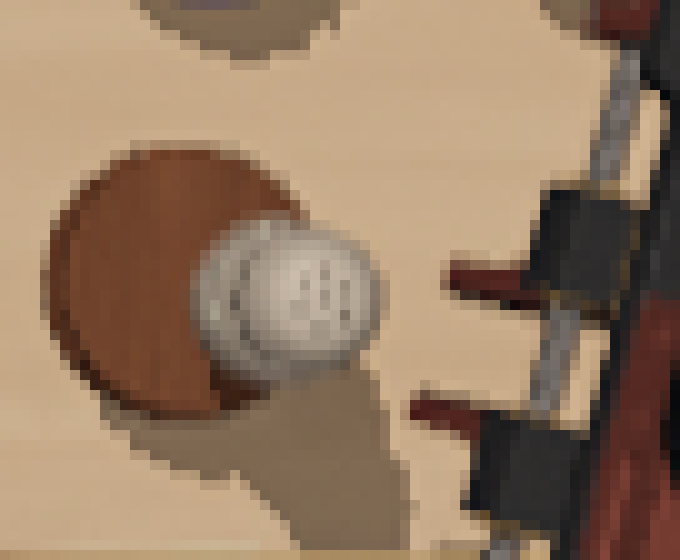

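Fingertips are at crop (450,290) and (415,400), symmetric about the shaker's body at (276,300). Next is a slow push.

Emit:
jog_arm([
  {"dp": [0.005, 0.018, -0.02], "turn": [0, 0, 0], "claw": 0.27},
  {"dp": [0.01, 0.036, -0.02], "turn": [0, 0, 0], "claw": 0.27},
  {"dp": [0.015, 0.054, -0.02], "turn": [0, 0, 0], "claw": 0.27},
  {"dp": [0.02, 0.072, -0.02], "turn": [0, 0, 0], "claw": 0.27},
  {"dp": [0.025, 0.09, -0.02], "turn": [0, 0, 0], "claw": 0.27},
  {"dp": [0.03, 0.108, -0.02], "turn": [0, 0, 0], "claw": 0.27},
  {"dp": [0.035, 0.126, -0.02], "turn": [0, 0, 0], "claw": 0.27},
  {"dp": [0.04, 0.144, -0.02], "turn": [0, 0, 0], "claw": 0.27},
  {"dp": [0.04, 0.144, -0.02], "turn": [0, 0, 0], "claw": 0.27},
])

```text
t: 5.72
ee_pos: [405.3, -184.0, 51.3]
orientation: [-1.263, 0.173, -0.229]
ft_force: [0.2, -0.2, 0.8]
width: 23.8
```

```bash
python3 look.py pics/p3.png
```

```text
5.7167 [ 405.3 -184.    51.3] [ 0.2 -0.2  0.8]
dome n 158 mid [ 411.6 -163.3  123.7] mean [ 412.1 -162.4  126.3] [ 396.3 -178.7] [ 426.9 -147.9]
dome px 368.3 247.4 7.2 at z120 [ 412.  -163.1  120. ]
body 9 [ 412.9 -163.8] 0.66 -142.40792866299228
```

View pics/p3.png

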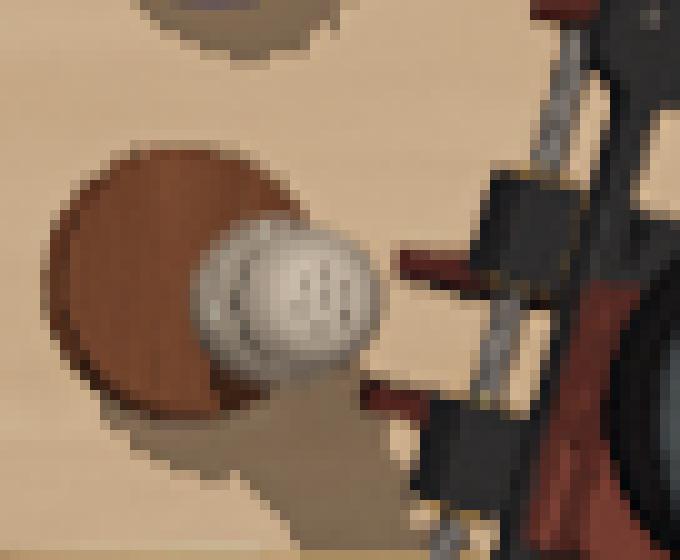

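Emit:
jog_arm([
  {"dp": [0.003, 0.012, -0.01], "turn": [0, 0, 0], "claw": 0.27},
  {"dp": [0.006, 0.024, -0.01], "turn": [0, 0, 0], "claw": 0.27},
  {"dp": [0.01, 0.036, -0.01], "turn": [0, 0, 0], "claw": 0.27},
  {"dp": [0.013, 0.048, -0.01], "turn": [0, 0, 0], "claw": 0.27},
  {"dp": [0.017, 0.06, -0.01], "turn": [0, 0, 0], "claw": 0.27},
  {"dp": [0.02, 0.072, -0.01], "turn": [0, 0, 0], "claw": 0.27},
  {"dp": [0.023, 0.084, -0.01], "turn": [0, 0, 0], "claw": 0.27},
  {"dp": [0.026, 0.096, -0.01], "turn": [0, 0, 0], "claw": 0.27},
  {"dp": [0.03, 0.108, -0.01], "turn": [0, 0, 0], "claw": 0.27},
  {"dp": [0.033, 0.12, -0.01], "turn": [0, 0, 0], "claw": 0.27},
  {"dp": [0.033, 0.12, -0.01], "turn": [0, 0, 0], "claw": 0.27},
])

```text
t: 6.68
ee_pos: [407.9, -174.3, 50.5]
orientation: [-1.263, 0.173, -0.229]
ft_force: [-0.3, -0.9, -0.9]
width: 23.5
```

```bash
python3 look.py pics/p4.png
```

```text
6.6833 [ 407.9 -174.3   50.5] [-0.3 -0.9 -0.9]
dome n 159 mid [ 412.8 -161.   123.2] mean [ 412.1 -159.9  126.7] [ 396.3 -176.5] [ 429.2 -145.4]
dome px 367.2 247.1 7.2 at z120 [ 412.6 -160.5  120. ]
body 8 [ 413.3 -162.2] 0.74 -139.99556005669137
```

View pics/p4.png

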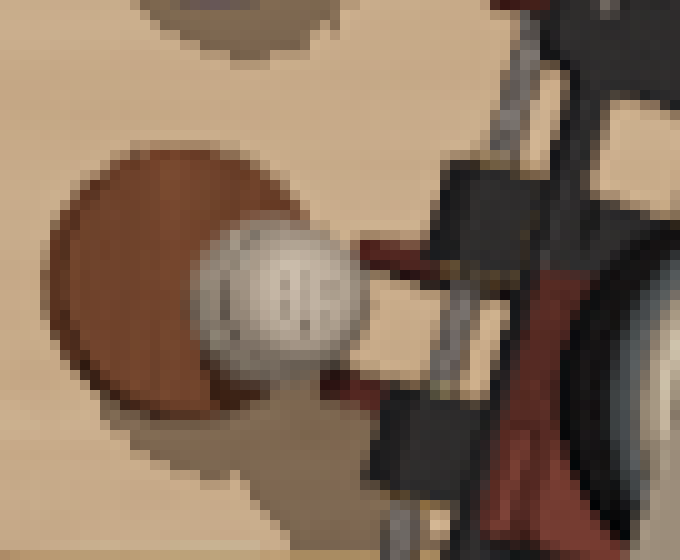

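Contact has been made: the dome moved about 2.5 mm left while the body's left edge stayed put, so the shaker is righting itself from its lean. I'll keep pushing.

Emit:
jog_arm([
  {"dp": [0.003, 0.012, -0.01], "turn": [0, 0, 0], "claw": 0.27},
  {"dp": [0.006, 0.024, -0.01], "turn": [0, 0, 0], "claw": 0.27},
  {"dp": [0.01, 0.036, -0.01], "turn": [0, 0, 0], "claw": 0.27},
  {"dp": [0.013, 0.048, -0.01], "turn": [0, 0, 0], "claw": 0.27},
  {"dp": [0.017, 0.06, -0.01], "turn": [0, 0, 0], "claw": 0.27},
  {"dp": [0.02, 0.072, -0.01], "turn": [0, 0, 0], "claw": 0.27},
  {"dp": [0.023, 0.084, -0.01], "turn": [0, 0, 0], "claw": 0.27},
  {"dp": [0.026, 0.096, -0.01], "turn": [0, 0, 0], "claw": 0.27},
  {"dp": [0.026, 0.096, -0.01], "turn": [0, 0, 0], "claw": 0.27},
])

```text
t: 7.48
ee_pos: [410.3, -167.0, 50.0]
orientation: [-1.263, 0.172, -0.229]
ft_force: [-2.9, -2.4, 5.5]
width: 23.7
```

```bash
python3 look.py pics/p5.png
```

```text
7.4833 [ 410.3 -167.    50. ] [-2.9 -2.4  5.5]
dome n 161 mid [ 416.2 -148.1  125.7] mean [ 415.9 -147.8  126.8] [ 400.9 -164.6] [ 431.6 -131.7]
dome px 362.0 245.5 7.2 at z120 [ 416.2 -148.2  120. ]
```

View pics/p5.png

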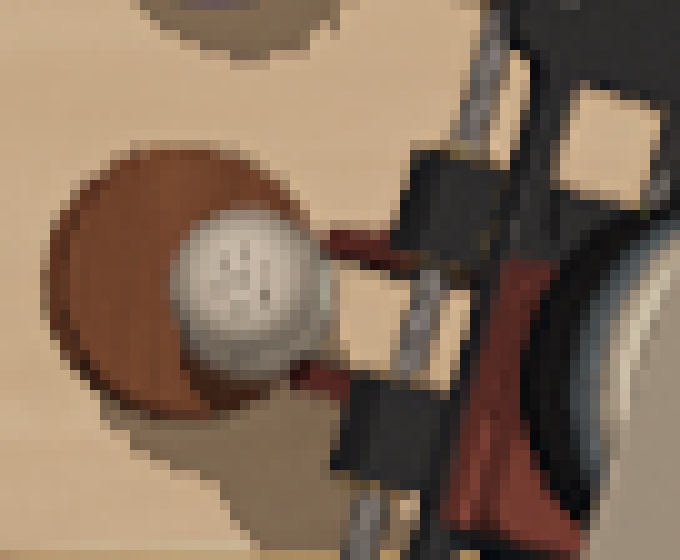

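The dome has moved 12.5 mm for a 7.5 mm push, and there is an upward force reading, so the shaker is rocking forward. I'll back off a little and look again.

Emit:
jog_arm([
  {"dp": [-0.004, -0.012, 0.0], "turn": [0, 0, 0], "claw": 0.27},
  {"dp": [-0.008, -0.025, 0.0], "turn": [0, 0, 0], "claw": 0.27},
  {"dp": [-0.012, -0.037, 0.0], "turn": [0, 0, 0], "claw": 0.27},
  {"dp": [-0.015, -0.05, 0.0], "turn": [0, 0, 0], "claw": 0.27},
  {"dp": [-0.02, -0.07, 0.0], "turn": [0, 0, 0], "claw": 0.27},
  {"dp": [-0.02, -0.07, 0.0], "turn": [0, 0, 0], "claw": 0.27},
])

```text
t: 8.03
ee_pos: [408.6, -172.8, 49.9]
orientation: [-1.263, 0.172, -0.23]
ft_force: [-0.9, 0.5, -0.4]
width: 24.1
```

```bash
python3 look.py pics/p6.png; python3 - <<'E'
from plan import *
d,K,D,T=cam('scene'); q=proj([[412,-160,70]],K,D,T)[0].astype(int); c=d['img'][q[1]-40:q[1]+40,q[0]-50:q[0]+50,::-1]
a=cv2.resize(c,(500,400),interpolation=cv2.INTER_NEAREST); b=cv2.resize(cv2.imread('pics/p6.png'),(290,239)); b=cv2.copyMakeBorder(b,0,161,0,0,0)
cv2.imwrite('pics/p6b.png',np.hstack([a,b])); print(q)
for i in range(3): print(ctrl.get_obs()['ft_force'].round(1))
E
```

```text
8.0333 [ 408.6 -172.8   49.9] [-0.9  0.5 -0.4]
dome n 167 mid [ 412.8 -155.4  124.4] mean [ 412.3 -154.8  126.2] [ 396.3 -172.1] [ 429.3 -138.8]
dome px 365.1 247.1 7.2 at z120 [ 412.5 -155.4  120. ]
[330 234]
[-0.7 -0.7  0.1]
[-0.7 -0.7  0.1]
[-0.7 -0.7  0.1]
```

View pics/p6b.png

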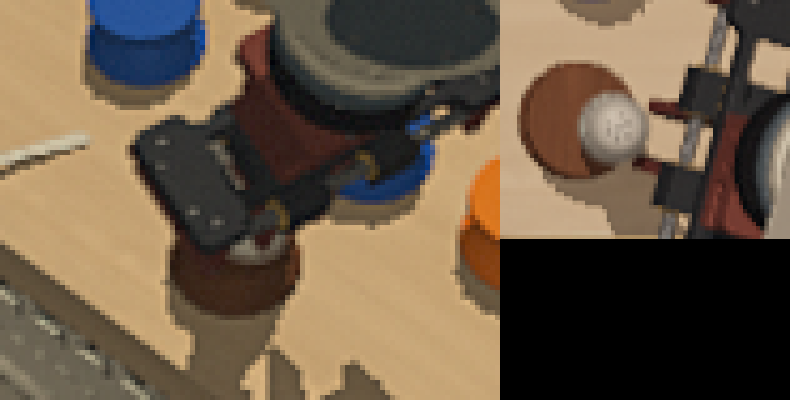

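View pics/p6.png

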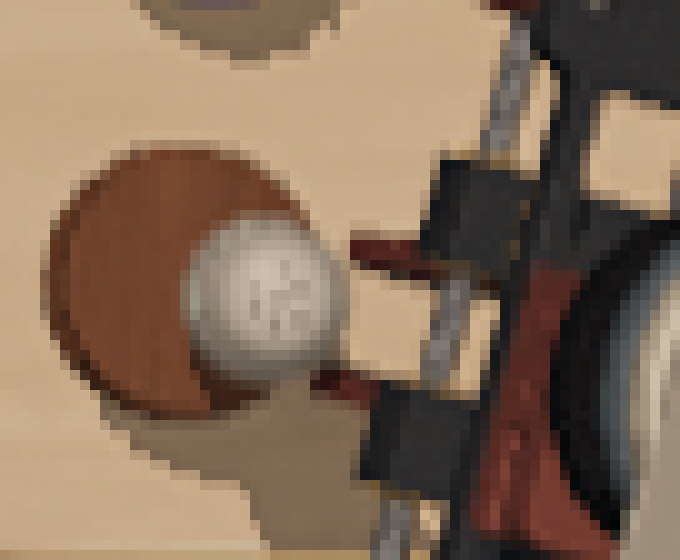

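The shaker rolls on its rounded foot rather than sliding at this height, and it settled back once released. I'll push lower, with the TCP at about 45 mm so the contact is about 8 mm above the stand.

Emit:
jog_arm([
  {"dp": [-0.015, -0.05, 0.0], "turn": [0, 0, 0], "claw": 0.27},
  {"dp": [-0.015, -0.05, -0.03], "turn": [0, 0, 0], "claw": 0.27},
  {"dp": [-0.015, -0.05, -0.06], "turn": [0, 0, 0], "claw": 0.27},
  {"dp": [-0.015, -0.05, -0.06], "turn": [0, 0, 0], "claw": 0.27},
])

```text
t: 8.47
ee_pos: [407.2, -176.5, 44.7]
orientation: [-1.263, 0.173, -0.229]
ft_force: [0.3, 0.2, 0.1]
width: 23.6
```

Emit:
jog_arm([
  {"dp": [0.006, 0.024, 0], "turn": [0, 0, 0], "claw": 0.27},
  {"dp": [0.013, 0.048, 0], "turn": [0, 0, 0], "claw": 0.27},
  {"dp": [0.02, 0.07, 0], "turn": [0, 0, 0], "claw": 0.27},
  {"dp": [0.023, 0.08, 0], "turn": [0, 0, 0], "claw": 0.27},
  {"dp": [0.026, 0.09, 0], "turn": [0, 0, 0], "claw": 0.27},
  {"dp": [0.028, 0.1, 0], "turn": [0, 0, 0], "claw": 0.27},
  {"dp": [0.03, 0.11, 0], "turn": [0, 0, 0], "claw": 0.27},
  {"dp": [0.033, 0.12, 0], "turn": [0, 0, 0], "claw": 0.27},
])

```text
t: 9.13
ee_pos: [410.6, -168.1, 45.5]
orientation: [-1.265, 0.171, -0.23]
ft_force: [-5.6, -8.6, 15.2]
width: 23.5
```

```bash
python3 look.py pics/p7.png
```

```text
9.1333 [ 410.6 -168.1   45.5] [-5.6 -8.6 15.2]
dome n 161 mid [ 416.2 -149.1  126.1] mean [ 416.5 -148.3  126.8] [ 400.9 -164.4] [ 431.5 -133.7]
dome px 362.3 245.3 7.1 at z120 [ 416.6 -148.9  120. ]
```

View pics/p7.png

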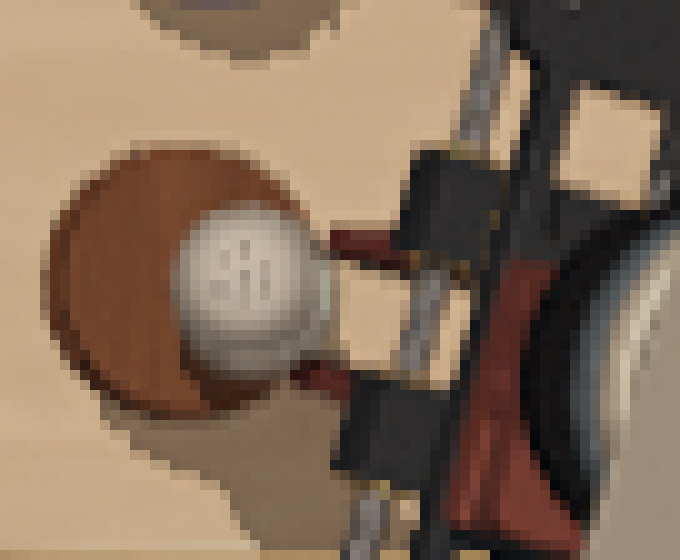

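The force is too high: about 15 N upward and 10 N backward, which fits the fingertip's end face rubbing on the stand. I'll back off straight away and raise the hand.

Emit:
jog_arm([
  {"dp": [-0.008, -0.025, 0.0], "turn": [0, 0, 0], "claw": 0.27},
  {"dp": [-0.02, -0.07, 0.0], "turn": [0, 0, 0], "claw": 0.27},
  {"dp": [-0.04, -0.14, 0.0], "turn": [0, 0, 0], "claw": 0.27},
  {"dp": [-0.06, -0.2, 0.0], "turn": [0, 0, 0], "claw": 0.27},
  {"dp": [-0.06, -0.2, 0.0], "turn": [0, 0, 0], "claw": 0.27},
])

```text
t: 9.6
ee_pos: [405.8, -184.9, 45.4]
orientation: [-1.265, 0.171, -0.231]
ft_force: [-0.4, -0.1, 0.1]
width: 23.6
```

```bash
python3 look.py pics/p8.png; python3 - <<'E'
from m2 import *
from plan import state
o,R=state(); t=o['ee_pos']
for n in ('top','scene'):
    d,K,D,T=cam(n); P,u,v=cloud(d,K,D,T); hsv=cv2.cvtColor(d['img'],cv2.COLOR_RGB2HSV)[v,u].astype(int)
    L=(P-t)@R  # tool frame coords
    red=((hsv[:,0]<10)|(hsv[:,0]>170))&(hsv[:,1]>90)&(hsv[:,2]<110)
    m=(np.abs(L[:,0])<40)&(L[:,1]>-90)&(L[:,1]<15)&(np.abs(L[:,2])<30)&(P[:,2]>30)
    for a in range(-90,15,10):
        k=m&(L[:,1]>=a)&(L[:,1]<a+10)
        if k.sum(): print(n,'y',a,k.sum(),'x',np.percentile(L[k][:,0],[0,25,75,100]).round(0),'z',L[k][:,2].min().round(0),L[k][:,2].max().round(0),'Pz',P[k][:,2].min().round(0),P[k][:,2].max().round(0),np.median(hsv[k],0))
E
```

```text
9.6 [ 405.8 -184.9   45.4] [-0.4 -0.1  0.1]
dome n 159 mid [ 414.  -163.3  123.1] mean [ 413.6 -161.9  126.4] [ 398.6 -178.5] [ 429.3 -148.1]
dome px 368.0 246.9 7.2 at z120 [ 413.1 -162.4  120. ]
body 10 [ 414.3 -164. ] 0.54 -142.56028269089452
top y -90 4 x [13. 14. 15. 16.] z -3.0 12.0 Pz 126.0 129.0 [ 11.  131.5  66. ]
top y -80 11 x [-14.   1.  12.  16.] z 10.0 30.0 Pz 117.0 125.0 [ 15.  66. 126.]
top y -70 21 x [-20. -12.  18.  23.] z -1.0 28.0 Pz 106.0 119.0 [ 10. 121.  96.]
top y -60 16 x [-18. -15.  17.  22.] z -5.0 12.0 Pz 93.0 104.0 [  5. 145.  82.]
top y -50 16 x [-19. -14.  16.  21.] z 1.0 28.0 Pz 85.0 96.0 [  6.  120.5  79.5]
top y -40 9 x [-17. -15.  15.  18.] z -8.0 24.0 Pz 81.0 86.0 [ 11. 105.  97.]
top y -30 6 x [-19. -18. -13.  23.] z 15.0 30.0 Pz 73.0 82.0 [ 15.   71.  113.5]
top y 0 8 x [-29. -23.  -9.  27.] z 16.0 28.0 Pz 41.0 45.0 [ 10.5 143.5  69.5]
top y 10 27 x [-30. -24.  26.  31.] z 18.0 30.0 Pz 37.0 44.0 [ 10. 155. 103.]
scene y -90 5 x [-28.   9.  12.  14.] z -9.0 -6.0 Pz 121.0 128.0 [20. 24. 32.]
scene y -70 1 x [-22. -22. -22. -22.] z -11.0 -11.0 Pz 101.0 101.0 [ 6. 53. 48.]
scene y -60 5 x [-24. -23. -19.  18.] z -12.0 0.0 Pz 93.0 100.0 [  5. 135.  45.]
scene y -50 10 x [-24. -22. -16. -15.] z -11.0 29.0 Pz 81.0 96.0 [  7.5 112.5  53. ]
scene y -40 5 x [-24. -23. -19. -16.] z -12.0 -7.0 Pz 72.0 80.0 [  7. 127.  53.]
scene y 10 4 x [-16. -12.  -9.  -7.] z 7.0 9.0 Pz 34.0 37.0 [ 11.5 127.   59. ]
```

View pics/p8.png

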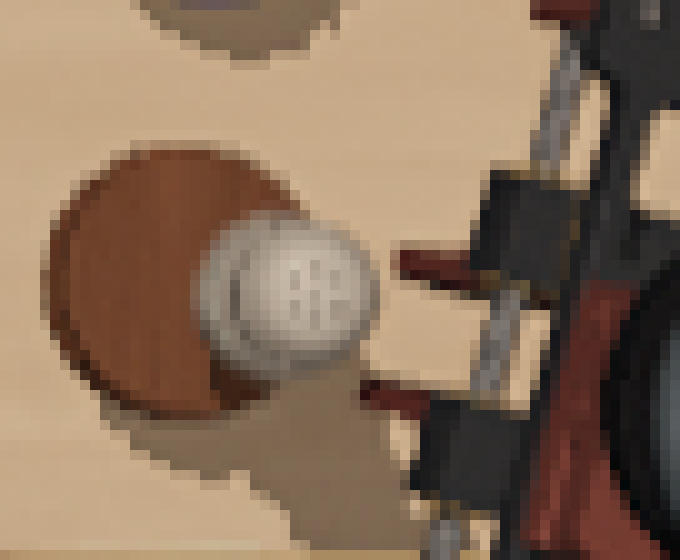

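```bash
python3 - <<'E'
from m2 import *
from plan import state
o,R=state(); t=o['ee_pos']
d,K,D,T=cam('top'); P,u,v=cloud(d,K,D,T)
for L in [(0,0,0),(12,0,10),(-12,0,10),(12,0,-10),(-12,0,-10),(12,-30,10),(-12,-30,10),(12,-60,10)]:
    X=t+R@np.array(L,float); q=proj([X],K,D,T)[0]; print(L,X.round(1),'px',q.round(1),'crop',((q-[338,218]+.5)*10).round())
for (a,b) in ((376,243),(378,244),(380,244),(382,245),(384,245),(374,257),(376,257),(378,258),(380,257)):
    k=(u==a)&(v==b); p=P[k]; print((a,b),d['img'][b,a],p.round(1),((p-t)@R).round(1))
E
```

```text
(0, 0, 0) [ 405.7 -184.1   45.4] px [373.1 250. ] crop [356. 325.]
(12, 0, 10) [ 419.8 -178.    48.4] px [370.8 244.4] crop [333. 269.]
(-12, 0, 10) [ 396.7 -171.7   48.4] px [368.4 253.6] crop [309. 361.]
(12, 0, -10) [ 414.8 -196.5   42.5] px [377.8 246.5] crop [403. 290.]
(-12, 0, -10) [ 391.6 -190.1   42.5] px [375.4 255.6] crop [379. 381.]
(12, -30, 10) [ 417.5 -186.5   77. ] px [375.7 245.2] crop [382. 277.]
(-12, -30, 10) [ 394.4 -180.2   77. ] px [373.2 254.7] crop [357. 372.]
(12, -60, 10) [ 415.2 -195.   105.7] px [380.9 246.1] crop [434. 286.]
(376, 243) [199 170 136] [[ 424.2 -197.2    3.9]] [[ 21.3  37.4 -19.6]]
(378, 244) [78 34 29] [[ 420.5 -190.4   88.9]] [[ 15.9 -42.3  10.6]]
(380, 244) [81 38 32] [[ 420.3 -193.5  101.3]] [[ 16.5 -55.   11.4]]
(382, 245) [75 35 30] [[ 417.9 -197.   109.9]] [[ 15.1 -64.4  10.1]]
(384, 245) [68 37 33] [[ 417.8 -199.7  123.6]] [[ 15.7 -78.2  11.6]]
(374, 257) [44 16 13] [[ 388.9 -180.5   89.2]] [[-17.2 -42.1  11.9]]
(376, 257) [82 38 32] [[ 389.1 -184.2   97.7]] [[-16.  -51.3  11. ]]
(378, 258) [80 36 30] [[ 387.  -187.5  108.4]] [[-17.2 -62.6  10.5]]
(380, 257) [74 50 43] [[ 389.5 -190.8  118.5]] [[-13.9 -73.   11.1]]
```

```bash
python3 - <<'E'
from m2 import *
from scipy.spatial.transform import Rotation as Ro
d,K,D,T=cam('scene')
R0=Ro.from_rotvec([-1.3081378 , -1.04117859,  1.04317882]).as_matrix(); t0=np.array([139.148,608.69,189.8])
im=cv2.imread('pics/scene0.png'); s=6; x0,y0=10,50
c=cv2.resize(im[y0:y0+95,x0:x0+100],None,fx=s,fy=s,interpolation=cv2.INTER_NEAREST)
for L,col in [((0,0,0),(0,255,0)),((44,0,0),(255,255,0)),((-44,0,0),(255,0,255)),((44,-40,0),(255,255,0)),((-44,-40,0),(255,0,255)),((44,-80,0),(255,255,0)),((-44,-80,0),(255,0,255))]:
    q=proj([t0+R0@np.array(L,float)],K,D,T)[0]; p=((q-[x0,y0]+.5)*s).astype(int); cv2.circle(c,tuple(int(i) for i in p),4,col,-1); print(L,q.round(1))
cv2.imwrite('pics/g0.png',c)
d,K,D,T=cam('scene'); q=np.array([335,225]); c=d['img'][q[1]-50:q[1]+50,q[0]-65:q[0]+65,::-1].copy(); c=cv2.resize(c,None,fx=6,fy=6,interpolation=cv2.INTER_NEAREST)
from plan import state
o,R=state(); t=o['ee_pos']
for L,col in [((0,0,0),(0,255,0)),((12,0,0),(255,255,0)),((-12,0,0),(255,0,255)),((-12,-40,0),(255,0,255)),((12,-40,0),(255,255,0))]:
    p=proj([t+R@np.array(L,float)],K,D,T)[0]; p=((p-(q-[65,50])+.5)*6).astype(int); cv2.circle(c,tuple(int(i) for i in p),4,col,-1)
cv2.imwrite('pics/g1.png',c)
E
```

```text
(0, 0, 0) [ 69. 133.]
(44, 0, 0) [ 65.2 125.9]
(-44, 0, 0) [ 72.9 140.4]
(44, -40, 0) [ 59.2 114.7]
(-44, -40, 0) [ 66.8 129.1]
(44, -80, 0) [ 52.9 103.1]
(-44, -80, 0) [ 60.5 117.2]
```

View pics/g0.png

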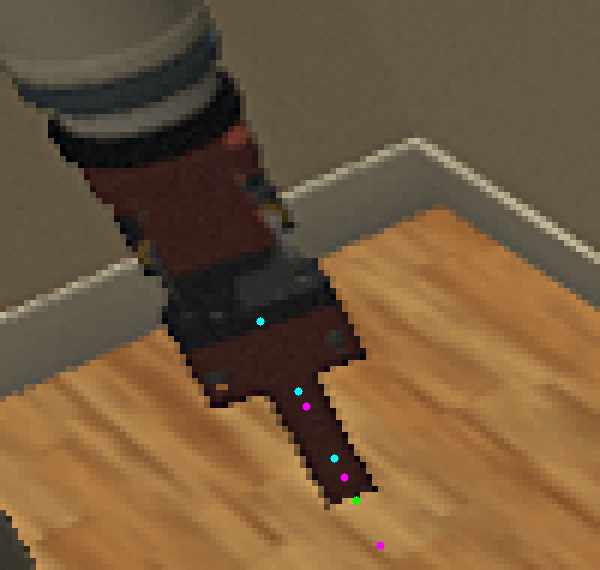

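View pics/g1.png

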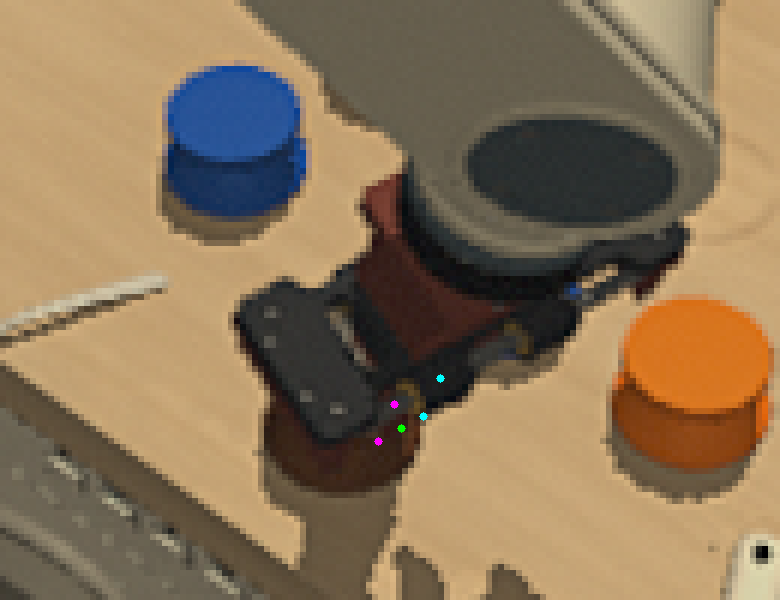

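The start image suggests the visible blade ends short of the projected TCP (green). The top cloud also shows the finger front face ending about 40 mm behind it. I'll retreat to a clear spot and measure the finger ends directly.

Emit:
jog_arm([
  {"dp": [-0.1, -0.4, 0.1], "turn": [0, 0, 0], "claw": 0.27},
  {"dp": [-0.2, -0.7, 0.2], "turn": [0, 0, 0], "claw": 0.27},
  {"dp": [-0.2, -0.7, 0.3], "turn": [0, 0, 0], "claw": 0.27},
  {"dp": [-0.2, -0.7, 0.3], "turn": [0, 0, 0], "claw": 0.27},
  {"dp": [-0.2, -0.7, 0.3], "turn": [0, 0, 0], "claw": 0.27},
])

```text
t: 10.32
ee_pos: [389.8, -239.5, 69.6]
orientation: [-1.265, 0.171, -0.231]
ft_force: [0.4, 0.9, -0.2]
width: 23.8
```

```bash
python3 - <<'E'
from m2 import *
from plan import state
o,R=state(); t=o['ee_pos']; print(o['t'],t.round(1)); tiles=[]
for n in ('top','scene'):
    d,K,D,T=cam(n); P,u,v=cloud(d,K,D,T); L=(P-t)@R; img=d['img'][...,::-1].copy()
    m=(np.abs(L[:,0])<60)&(L[:,1]>-130)&(L[:,1]<60)&(np.abs(L[:,2])<45)&(P[:,2]>15)&(np.hypot(P[:,0]-415,P[:,1]+145)>42)
    for a in range(-130,50,10):
        k=m&(L[:,1]>=a)&(L[:,1]<a+10)
        if k.sum(): print(n,'y',a,k.sum(),'x',np.percentile(L[k][:,0],[0,25,50,75,100]).round(0),'z',L[k][:,2].min().round(0),L[k][:,2].max().round(0))
    q=proj([t],K,D,T)[0].astype(int); s=5; x0,y0=q-[39,45]; c=cv2.resize(img[max(y0,0):y0+80,x0:x0+78],None,fx=s,fy=s,interpolation=cv2.INTER_NEAREST)
    for X,col in [((0,0,0),(0,255,0)),((12,0,0),(255,255,0)),((-12,0,0),(255,0,255)),((-12,-40,0),(255,0,255)),((12,-40,0),(255,255,0))]:
        p=proj([t+R@np.array(X,float)],K,D,T)[0]; p=((p-[x0,max(y0,0)]+.5)*s).astype(int); cv2.circle(c,tuple(int(i) for i in p),3,col,-1)
    tiles.append(c)
cv2.imwrite('pics/g2.png',np.hstack(tiles))
E
```

```text
10.3167 [ 389.8 -239.5   69.6]
top y -130 119 x [-60. -30.  12.  39.  59.] z -28.0 34.0
top y -120 8 x [-35. -23. -19.  20.  34.] z 31.0 33.0
top y -110 1 x [15. 15. 15. 15. 15.] z -1.0 -1.0
top y -100 3 x [14. 14. 15. 15. 15.] z -6.0 10.0
top y -90 5 x [13. 13. 14. 15. 16.] z -10.0 11.0
top y -80 18 x [-22. -15.   0.  18.  23.] z 3.0 13.0
top y -70 21 x [-21. -16.  13.  17.  23.] z 0.0 12.0
top y -60 17 x [-20. -13.  15.  19.  22.] z 6.0 11.0
top y -50 19 x [-18. -15.  13.  16.  21.] z -6.0 12.0
top y -40 8 x [-19. -15. -13.  16.  20.] z 9.0 12.0
scene y -130 128 x [-58. -41.  -2.  23.  58.] z -33.0 32.0
scene y -120 34 x [-42. -40. -40. -30.  30.] z -33.0 22.0
scene y -110 5 x [-40. -40. -40. -40. -38.] z -14.0 12.0
scene y -100 3 x [11. 12. 14. 17. 21.] z -11.0 -10.0
scene y -90 4 x [10. 10. 11. 13. 19.] z -10.0 -8.0
scene y -80 1 x [-26. -26. -26. -26. -26.] z 8.0 8.0
scene y -70 1 x [-25. -25. -25. -25. -25.] z -5.0 -5.0
scene y -50 4 x [-24. -23. -21. -19. -17.] z -12.0 -9.0
scene y -40 3 x [-23. -20. -17. -17. -16.] z -11.0 -8.0
```

View pics/g2.png

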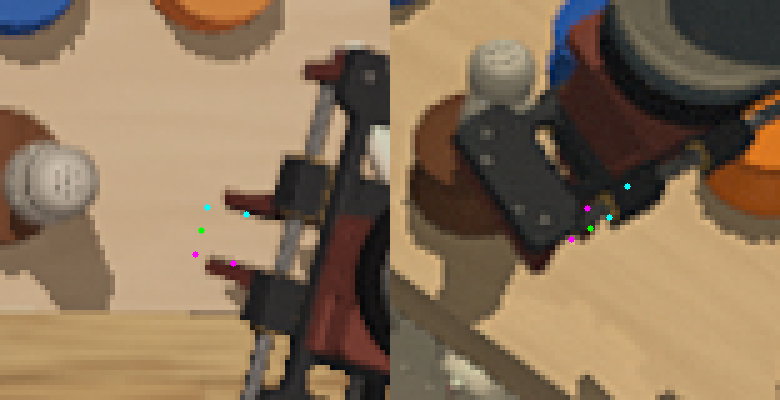

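Both views agree that the visible fingers end about 33 mm short of the reported TCP. To find out where the finger physically ends, I'll feel gently for the bare worktop here.

Emit:
jog_arm([
  {"dp": [0, 0, -0.2], "turn": [0, 0, 0], "claw": 0.27},
  {"dp": [0, 0, -0.4], "turn": [0, 0, 0], "claw": 0.27},
  {"dp": [0, 0, -0.6], "turn": [0, 0, 0], "claw": 0.27},
  {"dp": [0, 0, -0.72], "turn": [0, 0, 0], "claw": 0.27},
  {"dp": [0, 0, -0.72], "turn": [0, 0, 0], "claw": 0.27},
])

```text
t: 10.83
ee_pos: [388.4, -236.9, 9.8]
orientation: [-1.262, 0.173, -0.226]
ft_force: [0.2, 0.5, -1.1]
width: 23.7
```

Emit:
jog_arm([
  {"dp": [0, 0, -0.02], "turn": [0, 0, 0], "claw": 0.27},
  {"dp": [0, 0, -0.04], "turn": [0, 0, 0], "claw": 0.27},
  {"dp": [0, 0, -0.06], "turn": [0, 0, 0], "claw": 0.27},
  {"dp": [0, 0, -0.06], "turn": [0, 0, 0], "claw": 0.27},
])

```text
t: 11.17
ee_pos: [388.6, -237.0, 5.2]
orientation: [-1.262, 0.173, -0.226]
ft_force: [0.4, -0.6, -0.5]
width: 23.6
```

Emit:
jog_arm([
  {"dp": [0, 0, -0.02], "turn": [0, 0, 0], "claw": 0.27},
  {"dp": [0, 0, -0.04], "turn": [0, 0, 0], "claw": 0.27},
  {"dp": [0, 0, -0.04], "turn": [0, 0, 0], "claw": 0.27},
])

```text
t: 11.42
ee_pos: [388.7, -237.1, 2.0]
orientation: [-1.262, 0.172, -0.226]
ft_force: [0.5, 0.5, 0.4]
width: 23.5
```

Emit:
jog_arm([
  {"dp": [0, 0, -0.02], "turn": [0, 0, 0], "claw": 0.27},
  {"dp": [0, 0, -0.04], "turn": [0, 0, 0], "claw": 0.27},
  {"dp": [0, 0, -0.04], "turn": [0, 0, 0], "claw": 0.27},
])

```text
t: 11.67
ee_pos: [388.5, -237.0, -1.4]
orientation: [-1.262, 0.173, -0.226]
ft_force: [0.0, 0.7, 0.3]
width: 23.9
```

Emit:
jog_arm([
  {"dp": [0, 0, -0.02], "turn": [0, 0, 0], "claw": 0.27},
  {"dp": [0, 0, -0.04], "turn": [0, 0, 0], "claw": 0.27},
  {"dp": [0, 0, -0.04], "turn": [0, 0, 0], "claw": 0.27},
])

```text
t: 11.92
ee_pos: [388.4, -236.9, -4.9]
orientation: [-1.262, 0.173, -0.226]
ft_force: [0.1, -1.0, -0.9]
width: 23.5
```

There is no contact even with the reported TCP below the worktop, so the real finger ends are well short of it. I'll keep going down to find the offset.

Emit:
jog_arm([
  {"dp": [0, 0, -0.05], "turn": [0, 0, 0], "claw": 0.27},
  {"dp": [0, 0, -0.1], "turn": [0, 0, 0], "claw": 0.27},
  {"dp": [0, 0, -0.15], "turn": [0, 0, 0], "claw": 0.27},
  {"dp": [0, 0, -0.15], "turn": [0, 0, 0], "claw": 0.27},
])

```text
t: 12.25
ee_pos: [387.9, -236.5, -17.7]
orientation: [-1.261, 0.174, -0.225]
ft_force: [-0.1, -0.0, 0.7]
width: 23.7
```

Emit:
jog_arm([
  {"dp": [0, 0, -0.02], "turn": [0, 0, 0], "claw": 0.27},
  {"dp": [0, 0, -0.04], "turn": [0, 0, 0], "claw": 0.27},
  {"dp": [0, 0, -0.04], "turn": [0, 0, 0], "claw": 0.27},
])

```text
t: 12.5
ee_pos: [387.8, -236.4, -21.2]
orientation: [-1.261, 0.174, -0.225]
ft_force: [-1.2, -0.1, -1.5]
width: 23.8
```

Emit:
jog_arm([
  {"dp": [0, 0, -0.02], "turn": [0, 0, 0], "claw": 0.27},
  {"dp": [0, 0, -0.04], "turn": [0, 0, 0], "claw": 0.27},
  {"dp": [0, 0, -0.04], "turn": [0, 0, 0], "claw": 0.27},
])

```text
t: 12.75
ee_pos: [387.8, -236.3, -24.6]
orientation: [-1.261, 0.174, -0.225]
ft_force: [0.1, -1.0, -0.5]
width: 23.7
```

Emit:
jog_arm([
  {"dp": [0, 0, -0.02], "turn": [0, 0, 0], "claw": 0.27},
  {"dp": [0, 0, -0.04], "turn": [0, 0, 0], "claw": 0.27},
  {"dp": [0, 0, -0.04], "turn": [0, 0, 0], "claw": 0.27},
])

```text
t: 13.0
ee_pos: [387.9, -236.4, -27.7]
orientation: [-1.261, 0.174, -0.225]
ft_force: [-1.6, 0.1, 6.1]
width: 23.9
```

Emit:
jog_arm([
  {"dp": [0, 0, -0.02], "turn": [0, 0, 0], "claw": 0.27},
  {"dp": [0, 0, -0.03], "turn": [0, 0, 0], "claw": 0.27},
  {"dp": [0, 0, -0.03], "turn": [0, 0, 0], "claw": 0.27},
])

```text
t: 13.25
ee_pos: [388.0, -236.3, -28.2]
orientation: [-1.259, 0.173, -0.225]
ft_force: [-6.6, -0.9, 28.8]
width: 23.8
```

Contact with the worktop came at a reported TCP z of about −27.4, so the fingers really end 31.8 mm behind the reported TCP. That is why the earlier pushes landed about 45 mm up the shaker. I'll raise the hand and redo the push with this correction, aiming for a contact about 11 mm above the stand.

Emit:
jog_arm([
  {"dp": [0, 0, 0.2], "turn": [0, 0, 0], "claw": 0.27},
  {"dp": [0, 0, 0.4], "turn": [0, 0, 0], "claw": 0.27},
  {"dp": [0, 0, 0.58], "turn": [0, 0, 0], "claw": 0.27},
  {"dp": [0.06, 0.2, 0.58], "turn": [0, 0, 0], "claw": 0.27},
  {"dp": [0.1, 0.38, 0.58], "turn": [0, 0, 0], "claw": 0.27},
  {"dp": [0.13, 0.42, 0.58], "turn": [0, 0, 0], "claw": 0.27},
  {"dp": [0.13, 0.42, 0.58], "turn": [0, 0, 0], "claw": 0.27},
])

```text
t: 13.83
ee_pos: [398.5, -202.1, 18.2]
orientation: [-1.259, 0.172, -0.224]
ft_force: [0.1, -0.3, 0.0]
width: 23.7
```

```bash
python3 - <<'E'
from plan import *
o,R=state(); t=o['ee_pos']; print('tip',(t-31.8*R[:,1]).round(1),'low',(t-31.8*R[:,1]-10*R[:,2]).round(1),'front',(t-31.8*R[:,1]+10*R[:,2]).round(1),R[:,0].round(3))
E
python3 look.py pics/p9.png
```

```text
tip [ 396.2 -211.3   48.5] low [ 393.7 -220.5   45.6] front [ 398.7 -202.1   51.5] [ 0.965 -0.261 -0.006]
13.8333 [ 398.5 -202.1   18.2] [ 0.1 -0.3  0. ]
dome n 160 mid [ 414.  -164.8  124.2] mean [ 413.8 -163.6  126.2] [ 398.6 -181.2] [ 429.3 -148.3]
dome px 369.0 246.5 7.2 at z120 [ 414.  -164.7  120. ]
body 15 [ 414.6 -164.4] 0.6 -142.42103277810537
```

View pics/p9.png

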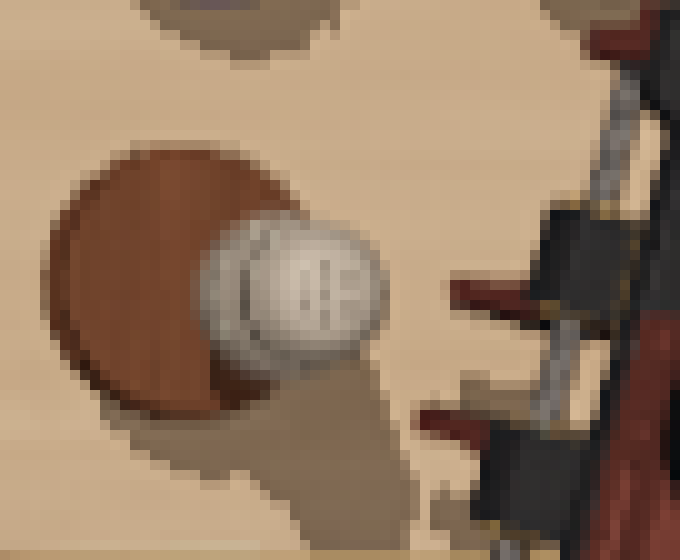

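Emit:
jog_arm([
  {"dp": [0.03, 0.06, 0], "turn": [0, 0, 0], "claw": 0.27},
  {"dp": [0.05, 0.12, 0], "turn": [0, 0, 0], "claw": 0.27},
  {"dp": [0.07, 0.17, 0], "turn": [0, 0, 0], "claw": 0.27},
  {"dp": [0.085, 0.21, 0], "turn": [0, 0, 0], "claw": 0.27},
  {"dp": [0.1, 0.24, 0], "turn": [0, 0, 0], "claw": 0.27},
  {"dp": [0.1, 0.26, 0], "turn": [0, 0, 0], "claw": 0.27},
  {"dp": [0.1, 0.26, 0], "turn": [0, 0, 0], "claw": 0.27},
])

```text
t: 14.47
ee_pos: [406.5, -181.6, 18.1]
orientation: [-1.26, 0.172, -0.224]
ft_force: [0.0, 0.3, -0.3]
width: 24.0
```

Emit:
jog_arm([
  {"dp": [0.003, 0.012, 0], "turn": [0, 0, 0], "claw": 0.27},
  {"dp": [0.006, 0.024, 0], "turn": [0, 0, 0], "claw": 0.27},
  {"dp": [0.01, 0.036, 0], "turn": [0, 0, 0], "claw": 0.27},
  {"dp": [0.013, 0.048, 0], "turn": [0, 0, 0], "claw": 0.27},
  {"dp": [0.017, 0.06, 0], "turn": [0, 0, 0], "claw": 0.27},
  {"dp": [0.02, 0.072, 0], "turn": [0, 0, 0], "claw": 0.27},
  {"dp": [0.023, 0.084, 0], "turn": [0, 0, 0], "claw": 0.27},
  {"dp": [0.026, 0.096, 0], "turn": [0, 0, 0], "claw": 0.27},
  {"dp": [0.03, 0.108, 0], "turn": [0, 0, 0], "claw": 0.27},
  {"dp": [0.033, 0.12, 0], "turn": [0, 0, 0], "claw": 0.27},
])

```text
t: 15.3
ee_pos: [409.2, -172.0, 18.1]
orientation: [-1.26, 0.172, -0.224]
ft_force: [0.2, -1.2, 0.6]
width: 24.1
```

```bash
python3 - <<'E'
from plan import *
o,R=state(); t=o['ee_pos']; print('tip',(t-31.8*R[:,1]).round(1))
E
python3 look.py pics/p10.png
```

```text
tip [ 406.9 -181.2   48.5]
15.3 [ 409.2 -172.    18.1] [ 0.2 -1.2  0.6]
dome n 159 mid [ 413.9 -154.   125.2] mean [ 413.6 -154.   126.5] [ 398.6 -169.4] [ 429.2 -138.7]
dome px 365.0 246.5 7.2 at z120 [ 413.9 -155.3  120. ]
body 5 [ 413.8 -159.7] 0.34 -139.88123459108758
```

View pics/p10.png

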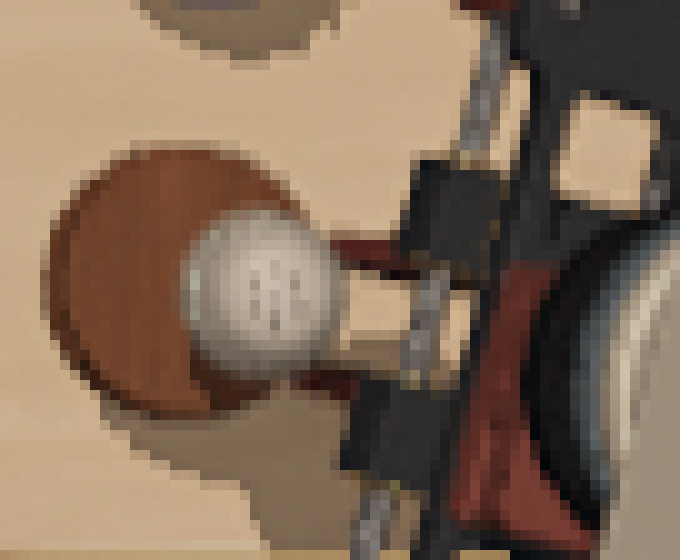

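The shaker is moving with little force: the dome is at y≈−155 and the body's left edge is now at crop 182. I'll push on.

Emit:
jog_arm([
  {"dp": [0.003, 0.012, 0], "turn": [0, 0, 0], "claw": 0.27},
  {"dp": [0.006, 0.024, 0], "turn": [0, 0, 0], "claw": 0.27},
  {"dp": [0.01, 0.036, 0], "turn": [0, 0, 0], "claw": 0.27},
  {"dp": [0.013, 0.048, 0], "turn": [0, 0, 0], "claw": 0.27},
  {"dp": [0.017, 0.06, 0], "turn": [0, 0, 0], "claw": 0.27},
  {"dp": [0.02, 0.072, 0], "turn": [0, 0, 0], "claw": 0.27},
  {"dp": [0.023, 0.084, 0], "turn": [0, 0, 0], "claw": 0.27},
  {"dp": [0.023, 0.084, 0], "turn": [0, 0, 0], "claw": 0.27},
])

```text
t: 16.02
ee_pos: [411.1, -164.9, 18.1]
orientation: [-1.26, 0.172, -0.224]
ft_force: [0.5, -1.5, -0.3]
width: 23.5
```

```bash
python3 - <<'E'
from plan import *
o,R=state(); t=o['ee_pos']; print('tip',(t-31.8*R[:,1]).round(1))
E
python3 look.py pics/p11.png
```

```text
tip [ 408.8 -174.1   48.5]
16.0167 [ 411.1 -164.9   18.1] [ 0.5 -1.5 -0.3]
dome n 164 mid [ 415.1 -148.1  124.8] mean [ 415.3 -147.1  126.3] [ 398.6 -164.5] [ 431.6 -131.6]
dome px 361.9 245.9 7.2 at z120 [ 415.3 -148.   120. ]
body 5 [ 417.3 -151.3] 0.22 -135.13041913218424
```

View pics/p11.png

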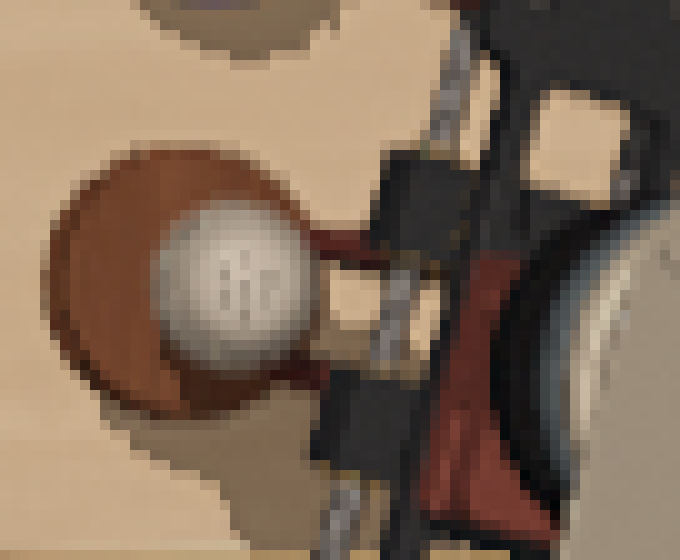

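Emit:
jog_arm([
  {"dp": [0.003, 0.012, 0], "turn": [0, 0, 0], "claw": 0.27},
  {"dp": [0.006, 0.024, 0], "turn": [0, 0, 0], "claw": 0.27},
  {"dp": [0.01, 0.036, 0], "turn": [0, 0, 0], "claw": 0.27},
  {"dp": [0.013, 0.048, 0], "turn": [0, 0, 0], "claw": 0.27},
  {"dp": [0.016, 0.06, 0], "turn": [0, 0, 0], "claw": 0.27},
  {"dp": [0.016, 0.06, 0], "turn": [0, 0, 0], "claw": 0.27},
])

```text
t: 16.57
ee_pos: [412.4, -160.0, 18.1]
orientation: [-1.26, 0.172, -0.224]
ft_force: [-0.0, 1.0, -0.4]
width: 23.5
```

```bash
python3 look.py pics/p12.png;  python3 - <<'E'
from plan import *
o,R=state(); t=o['ee_pos']; print('tip',(t-31.8*R[:,1]).round(1))
E
```

```text
16.5667 [ 412.4 -160.    18.1] [-0.   1.  -0.4]
dome n 164 mid [ 417.4 -142.2  124.3] mean [ 416.6 -142.2  126.3] [ 400.9 -157.7] [ 433.9 -126.7]
dome px 359.9 245.2 7.2 at z120 [ 416.9 -143.2  120. ]
tip [ 410.  -169.2   48.5]
```

View pics/p12.png

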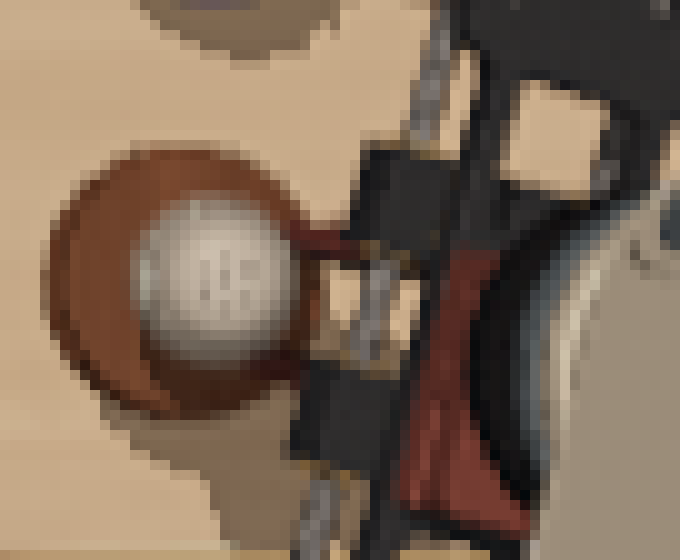

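The dome is at about (416.9, −143.2), nearly over the stand's centre. I'll withdraw and measure with both views.

Emit:
jog_arm([
  {"dp": [-0.01, -0.03, 0], "turn": [0, 0, 0], "claw": 0.27},
  {"dp": [-0.03, -0.1, 0], "turn": [0, 0, 0], "claw": 0.27},
  {"dp": [-0.08, -0.3, 0], "turn": [0, 0, 0], "claw": 0.27},
  {"dp": [-0.16, -0.6, 0.1], "turn": [0, 0, 0], "claw": 0.27},
  {"dp": [-0.24, -0.9, 0.4], "turn": [0, 0, 0], "claw": 0.27},
  {"dp": [-0.26, -1, 0.8], "turn": [0, 0, 0], "claw": 0.27},
  {"dp": [-0.26, -1, 1], "turn": [0, 0, 0], "claw": 0.27},
])

```text
t: 17.2
ee_pos: [392.1, -243.4, 100.5]
orientation: [-1.262, 0.172, -0.227]
ft_force: [0.3, 0.1, -0.4]
width: 23.9
```

Emit:
jog_arm([
  {"dp": [0.3, -0.4, 0.3], "turn": [0, 0, 0], "claw": 0.27},
  {"dp": [0.6, -0.7, 0.5], "turn": [0, 0, 0], "claw": 0.27},
  {"dp": [0.9, -1, 0.5], "turn": [0, 0, 0], "claw": 0.27},
  {"dp": [0.9, -1, 0.5], "turn": [0, 0, 0], "claw": 0.27},
])

```text
t: 17.53
ee_pos: [469.1, -329.7, 142.7]
orientation: [-1.268, 0.166, -0.234]
ft_force: [0.3, 0.7, 0.5]
width: 23.7
```

Emit:
jog_arm([
  {"dp": [0.3, -0.4, 0], "turn": [0, 0, 0], "claw": 0.27},
  {"dp": [0.6, -0.7, 0], "turn": [0, 0, 0], "claw": 0.27},
  {"dp": [0.6, -1, 0], "turn": [0, 0, 0], "claw": 0.27},
  {"dp": [0.6, -1, 0], "turn": [0, 0, 0], "claw": 0.27},
  {"dp": [0.6, -1, 0], "turn": [0, 0, 0], "claw": 0.27},
])

```text
t: 17.95
ee_pos: [516.2, -410.2, 141.6]
orientation: [-1.267, 0.168, -0.234]
ft_force: [-1.4, 1.1, 0.2]
width: 23.7
```

```bash
python3 look.py pics/p13.png; python3 m2.py; python3 - <<'E'
from m2 import *
ims=[]
for n in('scene','top'):
    d,K,D,T=cam(n); q=proj([[417,-145,70]],K,D,T)[0].astype(int); ims.append(cv2.resize(d['img'][q[1]-28:q[1]+28,q[0]-28:q[0]+28,::-1],(396,396),interpolation=cv2.INTER_NEAREST)); print(n,q)
    P,u,v=cloud(d,K,D,T); H=cv2.cvtColor(d['img'],cv2.COLOR_RGB2HSV)[v,u].astype(int)
    c=np.array([416.5,-143.5])
    m=(np.hypot(P[:,0]-c[0],P[:,1]-c[1])<45)&(P[:,2]>38)&(P[:,2]<43)&(H[:,1]>120)&(H[:,2]>70); Q=P[m][:,:2]
    for it in range(5):
        a=np.degrees(np.arctan2(*(Q-c).T[::-1])); r=np.hypot(*(Q-c).T); B=[]
        for b in range(-180,180,12):
            k=(a>=b)&(a<b+12)
            if k.any(): B.append(Q[np.nonzero(k)[0][r[k].argmax()]])
        B=np.array(B); B=B[np.hypot(*(B-c).T)>28]; c,e=circfit(B,32.8)
    print(n,'stand',len(B),c.round(1),e.round(2))
cv2.imwrite('pics/p13b.png',np.hstack(ims))
E
```

```text
17.95 [ 516.2 -410.2  141.6] [-1.4  1.1  0.2]
dome n 165 mid [ 417.4 -143.4  123.9] mean [ 416.6 -142.3  126.3] [ 400.9 -159.9] [ 433.9 -127. ]
dome px 359.9 245.2 7.2 at z120 [ 416.9 -143.2  120. ]
scene shaker 52 60 21 [ 415.  -143.2] rms 1.02
scene shaker 60 80 82 [ 415.  -142.6] rms 1.3
scene dome ctr (bbox)  [ 411.4 -144.   120.8] ztop 131.6
scene stand edge 27 19 [ 413.4 -141.1] 1.44
scene top height 38.6 bbox [ 379.3 -176.2   36. ] [ 446.2 -110.6   43.7]
top dome ctr (bbox)  [ 397.7 -149.3  466.5] ztop 817.8
top stand edge 102 72 [ 417.  -141.2] 1.57
top top height 41.1 bbox [ 385.1 -174.6   36.4] [ 448.7 -110.3   44. ]
scene [327 230]
scene stand 13 [ 415.  -142.2] 1.61
top [358 245]
top stand 25 [ 416.7 -142.9] 0.75
```

View pics/p13b.png

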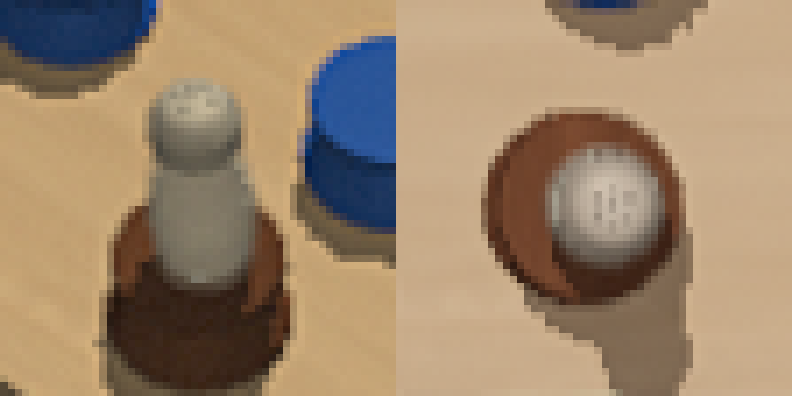

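Scene crop: the shaker body is at col ~203 and the stand rim centre at ~200. Top crop: the dome is at (607,205) over the stand at (584,207), and the offset between them is perspective. Before handing in, I'll run one independent ray check of the foot and check that nothing else moved.

```bash
python3 - <<'E'
from m2 import *
d,K,D,T=cam('scene'); 
c=-T[:3,:3].T@T[:3,3]
p=onplane([[327.2,242.3]],42,K,D,T)[0]; vd=(p-c)[:2]; vd/=np.linalg.norm(vd); print('foot front',p.round(1),'centre',(p[:2]+18.5*vd).round(1))
# rim: left/right extremes and back edge of the stand top on z=40
img=d['img']; H=cv2.cvtColor(img,cv2.COLOR_RGB2HSV)
brown=(H[...,0]<15)&(H[...,1]>120)
for r in range(230,246,2):
    k=np.nonzero(brown[r,300:350])[0]+300; print(r,k.min(),k.max(),end=' | ')
print(); print('rim prediction for centre (416,-143):',proj([[416+34*np.cos(a),-143+34*np.sin(a),40] for a in np.linspace(0,2*np.pi,9)[:-1]],K,D,T).round(1).tolist())
a0=cv2.imread('pics/scene0.png').astype(int); df=np.abs(img[...,::-1].astype(int)-a0).max(2)>50
n,l,s,ce=cv2.connectedComponentsWithStats(df.astype(np.uint8)); print('scene diff',[s[i].tolist() for i in range(1,n) if s[i,4]>6])
d,K,D,T=cam('top'); df=np.abs(d['img'][...,::-1].astype(int)-cv2.imread('pics/top0.png').astype(int)).max(2)>50
n,l,s,ce=cv2.connectedComponentsWithStats(df.astype(np.uint8)); print('top diff',[s[i].tolist() for i in range(1,n) if s[i,4]>6])
cv2.imwrite('pics/end.png',d['img'][...,::-1])
E
```

```text
foot front [ 401.8 -155.8   42. ] centre [ 415.9 -143.7]Traceback (most recent call last):
  File "<stdin>", line 9, in <module>
    return umr_minimum(a, axis, None, out, keepdims, initial, where)
ValueError: zero-size array to reduction operation minimum which has no identity
```

```bash
python3 - <<'E'
from m2 import *
for n in('scene','top'):
    d,K,D,T=cam(n); img=d['img'][...,::-1]
    df=np.abs(img.astype(int)-cv2.imread(f'pics/{n}0.png').astype(int)).max(2)>50
    k,l,s,ce=cv2.connectedComponentsWithStats(df.astype(np.uint8)); print(n,'diff',[s[i].tolist() for i in range(1,k) if s[i,4]>6])
    cv2.imwrite(f'pics/end_{n}.png',img)
E
```

```text
scene diff [[230, 0, 77, 27, 969], [309, 0, 6, 14, 47], [339, 0, 203, 128, 3169], [29, 5, 12, 26, 34], [223, 4, 72, 35, 989], [0, 14, 27, 17, 57], [307, 24, 4, 3, 7], [13, 55, 60, 80, 1600], [357, 60, 8, 3, 16], [315, 65, 44, 21, 494], [371, 66, 15, 22, 214], [133, 72, 114, 101, 5991], [338, 87, 6, 3, 10], [441, 96, 112, 82, 2436], [0, 119, 116, 199, 5751], [125, 137, 11, 17, 69], [439, 138, 13, 9, 23], [4, 151, 4, 6, 14], [430, 153, 23, 22, 194], [130, 155, 10, 8, 26], [108, 156, 76, 98, 1758], [486, 158, 5, 4, 9], [6, 161, 8, 9, 20], [472, 162, 14, 12, 28], [459, 170, 12, 14, 84], [497, 170, 6, 4, 8], [487, 173, 9, 2, 10], [192, 175, 5, 6, 13], [510, 177, 35, 24, 511], [424, 183, 85, 66, 2395], [546, 182, 8, 11, 34], [105, 185, 7, 6, 19], [509, 199, 17, 3, 32], [320, 217, 5, 19, 56], [329, 220, 4, 5, 11], [334, 220, 4, 12, 35], [336, 233, 2, 5, 7], [325, 239, 11, 7, 33], [78, 242, 4, 9, 10], [85, 248, 65, 17, 407], [78, 252, 5, 5, 9], [100, 257, 27, 5, 37], [320, 259, 15, 16, 100], [88, 260, 48, 11, 91], [315, 260, 4, 9, 26], [82, 265, 62, 28, 888], [78, 272, 13, 20, 88], [136, 290, 11, 7, 19], [413, 302, 60, 71, 1775], [114, 314, 20, 32, 298], [465, 326, 8, 9, 24], [182, 328, 25, 31, 345], [110, 341, 12, 25, 153], [165, 346, 55, 54, 804]]
top diff [[363, 155, 277, 245, 27439], [573, 154, 47, 25, 685], [578, 158, 56, 71, 134], [569, 174, 16, 8, 26], [549, 195, 7, 11, 23], [577, 229, 13, 6, 22], [621, 231, 11, 4, 13], [593, 233, 37, 36, 147], [351, 238, 13, 13, 93], [362, 240, 9, 16, 69], [370, 243, 9, 30, 133], [593, 248, 4, 6, 8], [598, 249, 4, 6, 9], [359, 266, 8, 7, 35], [633, 277, 7, 12, 49], [467, 295, 12, 3, 18], [480, 303, 13, 12, 59], [489, 306, 9, 9, 9], [475, 315, 4, 2, 8], [379, 333, 19, 9, 60], [238, 342, 151, 58, 3968], [297, 362, 9, 4, 19], [0, 377, 28, 23, 393], [373, 385, 47, 15, 154]]
```

View pics/end_top.png

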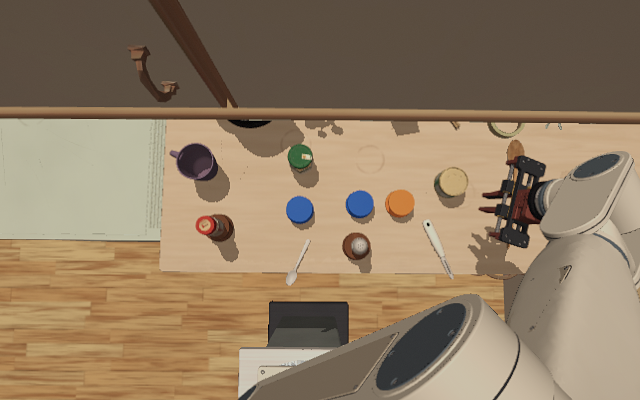

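The end view shows the shaker at (358,246) on the stand. The jars, mug, tin, spoon and peeler are where they were, and the hand is clear at about (515,205). All position estimates put the shaker within about 3 mm of centre, so I'll hand in.

```bash
python3 -c "
from workcell import ctrl
o=ctrl.get_obs(); print(o['t'],o['ft_force'].round(1)); print(ctrl.close_job())"
```

```text
18.35 [ 0.  -0.3 -0.1]
the job is handed in; nothing more can be done
None
```

The shaker is standing at the centre of its stand and the job is handed in at 18.4 s. However, one of my early pushes may have broken the 15 N limit on the shaker, and no verdict was reported.

**What I did:** I pushed the shaker slowly back to the middle from outside with two fingertips about 24 mm apart, as a cradle. I never took it between the fingers or lifted it. Then I withdrew the hand to the right.

**Last checks:**

| Check | Shaker | Stand centre |
|---|---|---|
| Top view (dome) | (416.9, −143.2) | about (416.7, −142.9) |
| Scene view, depth fit near the foot | (415.0, −143.2) | about (415.0, −142.2) |
| Scene view, ray through the foot | (415.9, −143.7) | – |

- **Shaker:** by these figures it is within about 1–3 mm of the centre, with only a slight lean.
- **Stand and other things:** the stand's measured position is unchanged within the noise. In the final top view nothing else had moved.
- **Hand:** it was clear and the force reading was about zero.

**What went wrong or disagreed:**
- **Finger offset:** the first two pushes only rocked the shaker. The real finger ends turned out to be about 32 mm short of the reported TCP, so I was touching it about 45 mm up. I confirmed this in both views and by touching the bare worktop, at up to about 29 N, then pushed low with the correction.
- **Wrist force:** in the second of those pushes the reading peaked at about 18 N before I backed off. I first blamed the stand, but with the finger offset known, the shaker is the likelier contact. If it was the shaker, that is over the limit.
- **Scene rim fit:** one colour fit of the stand's rim was noisy, 2–3 mm from the others, so I gave it little weight.

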